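Make up trailer-hub bearing sets and shelve them by size

ROBOT

A 6-joint arm with a two-finger parallel gripper is mounted at the origin on the work surface. World frame = base frame: x ahead of the robot, y to its left, z up, the work surface at z = 0. Lengths are in m, angles in rad, forces in N, time in s.
With the tool pointing down it reaches from about 0.25 to 0.775 m from the base axis. Payload 4 kg.
Tool frame: the origin (TCP) lies midway between the tips of the shut fingers; the grasp point (between the pads) lies 19 mm behind it; z points along the fingers, y is the direction in which the jaws open and shut (so a half turn about z gives the same grasp; the last joint's range is limited). The gripper opens to 94 mm and grips with 3 to 60 N. Pads are 16 mm wide; open, the fingers measure 119 mm over their backs; the gripper's body (75 mm by 177 mm) begins 78 mm behind the grasp point.
Start: joints at [-1.255, 0.087, 1.371, -0, 1.684, -0.103], TCP at [0.224, -0.502, 0.206] pointing down, gripper open.
Joint ranges: [-3.1, 3.1], [-0.76, 2.03], [0.27, 2.55], [-1.08, 4.22], [0.17, 2.65], [-2.57, 2.57]. Speed limits (rad/s): [2.79, 2.79, 3.14, 3.14, 3.14, 3.14].

INTERFACE

Orientations are given as [roll, pitch, yaw] about the fixed x, y, z axes, in that order (R = Rz(yaw) Ry(pitch) Rx(roll)).
In Python, from bench import robot, cams gives the robot as it stands.
- The arm moves only by the tool step_arm, never from a script. Its argument "plan" is a list that holds one entry, the list of rows, each a list of 5 numbers: the shift along the world's x, y, z in mm, then the turn about the world's z in rad, then the opening in per cent of the stroke, from 0 (shut) to 100 (fully open). In form: [[[tx, ty, tz, turn, fingers], ...]]. A call has 1 to 8 rows; each row is the pose to reach, as a shift and turn from the pose commanded when the call began; what a row does not reach only later rows make up. A row lasts 1/12 s, in which the tool goes at most 41.7 mm and 7.16 degrees, less where a joint would pass 70% of its speed; a pose out of reach is approached as far as the arm can. A call with a gripper value outside its range is refused whole. The fingers move at their own pace and stop on an object; the grip force is fixed at half the most. Time passes only in rows, so rows that repeat a pose let the fingers close. It gives the time, the measured TCP pose, the force and the opening at its end, in the units of the state.
- robot.get_obs(): the state, without advancing time (a new reading comes with each control period).
- cams.snapshot(name): name is "side" or "top"; returns a dict with "frame" (384x512x3 uint8, red, green, blue), "camera_matrix" (3x3 intrinsics, pixels), "k1" (the pictures are not rectified: a ray, as slopes to the right and down, at radius r is drawn at 1 + k1 r^2 times it, then the intrinsics apply), "origin" and "attitude" of the camera in the world. Camera axes: x right, y down, z forward; pixel columns grow to the right and rows downward; lengths in m; the calibration is good to about 2 mm. A picture is of the moment at which its call begins. There is no depth.
- robot.close_job(): hands the job in, once; it reports no verdict.
The state is a dict: "time": time; "joint_positions": joint angles; "qvel": joint speeds; "joint_torque": joint torques, N m; "tool_pos": TCP position; "ee_rot": TCP orientation; "wrist_force": force on the tool from outside, world axes, zero at the start; "wrist_torque": the same for the moment, N m; "width": finger opening in m.
Only numpy, scipy, OpenCV 4.12 (cv2) and the standard library are available. Lean on these libraries where they do the work, as an engineer would, in place of code of your own. Each camera call takes 0.05 s, during which the arm holds its last target. There are 200 camera calls.

TASK

Make up the trailer-hub bearing sets: seat every bearing cone there is fully home in the cup of its own size, small end down, so that it sits level in the cup's taper. Stand the finished sets on the low grey shelf in one straight row centred on the yellow tape line, side by side with less than a finger's width (about 2 cm) between neighbours, in order of size from the smallest at the left to the largest at the right as seen from the robot. A cup whose cone is missing stays where it is, and the other things on the bench are left alone.

Things in the scene. Friction and masses are not known exactly. Their poses are not given: they have to be found in the camera images.
- cup_a: bearing cup (outer race): plain polished steel ring, outside diameter 34 mm, 10.5 mm high, its wide mouth up; inside it tapers like a funnel (about 18 degrees from the axis) from 29 mm across at the mouth to 22.3 mm at the underside. Origin: centre of its underside, z up. Its cone is cone_a.
- cone_a: bearing cone (inner ring, rollers, black-coloured cage), small end down, 12 mm bore, 14.5 mm high, tapering from 23 mm across at the bottom to 30 mm; its widest band, to grip, lies 11.0 to 13.0 mm above the bottom. Origin: centre of its underside, z up. Seated in cup_a its origin is 0.5 to 1.5 mm above the cup's (play lets it tilt by up to 0.05 rad), its top 5 mm out of the cup. None if not there.
- cup_b: bearing cup (outer race): plain polished steel ring, outside diameter 42 mm, 11 mm high, its wide mouth up; inside it tapers like a funnel (about 18 degrees from the axis) from 37 mm across at the mouth to 30.0 mm at the underside. Origin: centre of its underside, z up. Its cone is cone_b.
- cone_b: bearing cone (inner ring, rollers, brass-coloured cage), small end down, 18 mm bore, 15 mm high, tapering from 31 mm across at the bottom to 38 mm; its widest band, to grip, lies 11.5 to 13.5 mm above the bottom. Origin: centre of its underside, z up. Seated in cup_b its origin is 0.5 to 1.5 mm above the cup's (play lets it tilt by up to 0.05 rad), its top 5 mm out of the cup. None if not there.
- cup_c: bearing cup (outer race): plain polished steel ring, outside diameter 50 mm, 11.5 mm high, its wide mouth up; inside it tapers like a funnel (about 18 degrees from the axis) from 45 mm across at the mouth to 37.6 mm at the underside. Origin: centre of its underside, z up. Its cone is cone_c.
- cone_c: bearing cone (inner ring, rollers, black-coloured cage), small end down, 25 mm bore, 15.5 mm high, tapering from 38 mm across at the bottom to 46 mm; its widest band, to grip, lies 12.0 to 14.0 mm above the bottom. Origin: centre of its underside, z up. Seated in cup_c its origin is 0.5 to 1.5 mm above the cup's (play lets it tilt by up to 0.05 rad), its top 5 mm out of the cup. None if not there.
- cup_d: bearing cup (outer race): plain polished steel ring, outside diameter 58 mm, 13 mm high, its wide mouth up; inside it tapers like a funnel (about 18 degrees from the axis) from 53 mm across at the mouth to 44.7 mm at the underside. Origin: centre of its underside, z up. Its cone is cone_d.
- cone_d: bearing cone (inner ring, rollers, brass-coloured cage), small end down, 30 mm bore, 17 mm high, tapering from 45 mm across at the bottom to 54 mm; its widest band, to grip, lies 13.5 to 15.5 mm above the bottom. Origin: centre of its underside, z up. Seated in cup_d its origin is 0.5 to 1.5 mm above the cup's (play lets it tilt by up to 0.05 rad), its top 5 mm out of the cup. None if not there.
- cup_e: bearing cup (outer race): plain polished steel ring, outside diameter 66 mm, 14.5 mm high, its wide mouth up; inside it tapers like a funnel (about 18 degrees from the axis) from 61 mm across at the mouth to 51.7 mm at the underside. Origin: centre of its underside, z up. Its cone is cone_e.
- cone_e: bearing cone (inner ring, rollers, black-coloured cage), small end down, 35 mm bore, 18.5 mm high, tapering from 52 mm across at the bottom to 62 mm; its widest band, to grip, lies 15.0 to 17.0 mm above the bottom. Origin: centre of its underside, z up. Seated in cup_e its origin is 0.5 to 1.5 mm above the cup's (play lets it tilt by up to 0.05 rad), its top 5 mm out of the cup. None if not there.
- shelf_mid (a point): middle of the deck surface of the fixed low grey shelf: steel tray on feet, 170 mm deep (x), 380 mm wide (y), deck 40 mm above the bench, lips 10 mm high and 3 mm thick on all four sides. Its x points to the back, away from the robot; y to the left seen from the robot, along the 12 mm yellow tape line in the middle of the deck.
- dust_cap: bystander: domed aluminium hub dust cap, 44 mm across, 26 mm high, among the bearings. Origin: centre of its underside.
- wire_spool: bystander: small blue wire spool standing on its flange, 52 mm across, 30 mm high. Origin: centre of its underside.
- wrench: bystander: 150 mm steel wrench lying flat, about 12 mm high, its length along its own x; origin mid-length. Origin: centre of its underside.
- tape_roll: bystander: white roll of tape lying flat, 96 mm across, 75 mm high. Origin: centre of its underside.
- battery_pack: bystander: black and green tool battery, 75 x 115 x 73 mm high. Origin: centre of its underside.
- spray_can: bystander: blue spray can, 58 mm across, 150 mm high. Origin: centre of its underside.
- grease_jar: bystander: red grease jar with a white lid, 80 mm across, 85 mm high. Origin: centre of its underside.
Not all that is in view belongs to the job. Leave any turquoise look-alike of the cone_e alone.

How it is judged:
At the end, for the whole second after the job is handed in: each cone present home in its own cup (2 mm off axis, 2.7 mm up, 0.09 rad at most); sets level and at rest on the shelf, centres within 10 mm of the tape's middle, smallest at the left, gaps between cups under 28 mm; cups without a cone within 80 mm of their start (horizontal distance between cone_a and cup_a below 0.002 m and z of cone_a in the frame of cup_a between -0.001 and 0.0027 m and angle between the z axis of cone_a and the z axis of cup_a, either way round below 0.09 rad and horizontal distance between cone_b and cup_b below 0.002 m and z of cone_b in the frame of cup_b between -0.001 and 0.0027 m and angle between the z axis of cone_b and the z axis of cup_b, either way round below 0.09 rad and horizontal distance between cone_c and cup_c below 0.002 m and z of cone_c in the frame of cup_c between -0.001 and 0.0027 m and angle between the z axis of cone_c and the z axis of cup_c, either way round below 0.09 rad and horizontal distance between cone_d and cup_d below 0.002 m and z of cone_d in the frame of cup_d between -0.001 and 0.0027 m and angle between the z axis of cone_d and the z axis of cup_d, either way round below 0.09 rad and horizontal distance between cone_e and cup_e below 0.002 m and z of cone_e in the frame of cup_e between -0.001 and 0.0027 m and angle between the z axis of cone_e and the z axis of cup_e, either way round below 0.09 rad and x of cone_a in the frame of shelf_mid between -0.01 and 0.01 m and y of cone_a in the frame of shelf_mid between -0.17 and 0.17 m and z of cone_a in the frame of shelf_mid between -0.001 and 0.004 m and angle between each of cone_a, cone_b, cone_c, cone_d, cone_e's own z axis and vertical below 0.09 rad and linear speed of each of cone_a, cone_b, cone_c, cone_d, cone_e below 0.02 m/s and x of cone_b in the frame of shelf_mid between -0.01 and 0.01 m and y of cone_b in the frame of shelf_mid between -0.17 and 0.17 m and z of cone_b in the frame of shelf_mid between -0.001 and 0.004 m and x of cone_c in the frame of shelf_mid between -0.01 and 0.01 m and y of cone_c in the frame of shelf_mid between -0.17 and 0.17 m and z of cone_c in the frame of shelf_mid between -0.001 and 0.004 m and x of cone_d in the frame of shelf_mid between -0.01 and 0.01 m and y of cone_d in the frame of shelf_mid between -0.17 and 0.17 m and z of cone_d in the frame of shelf_mid between -0.001 and 0.004 m and x of cone_e in the frame of shelf_mid between -0.01 and 0.01 m and y of cone_e in the frame of shelf_mid between -0.17 and 0.17 m and z of cone_e in the frame of shelf_mid between -0.001 and 0.004 m and distance between cone_a and cone_b below 0.066 m and distance between cone_b and cone_c below 0.074 m and distance between cone_c and cone_d below 0.082 m and distance between cone_d and cone_e below 0.09 m and (distance between cone_a and cone_c below 0.07 m or distance between cone_a and cone_b below 0.066 m) and (distance between cone_b and cone_d below 0.078 m or distance between cone_b and cone_c below 0.074 m) and (distance between cone_c and cone_e below 0.086 m or distance between cone_c and cone_d below 0.082 m) and ((y of cone_a in the frame of shelf_mid above -0.06 m and y of cone_e in the frame of shelf_mid below -0.06 m) or (y of cone_a in the frame of shelf_mid above 0 m and y of cone_e in the frame of shelf_mid below 0 m) or (y of cone_a in the frame of shelf_mid above 0.06 m and y of cone_e in the frame of shelf_mid below 0.06 m)) and ((y of cone_b in the frame of shelf_mid above -0.06 m and y of cone_e in the frame of shelf_mid below -0.06 m) or (y of cone_b in the frame of shelf_mid above 0 m and y of cone_e in the frame of shelf_mid below 0 m) or (y of cone_b in the frame of shelf_mid above 0.06 m and y of cone_e in the frame of shelf_mid below 0.06 m)) and ((y of cone_a in the frame of shelf_mid above -0.06 m and y of cone_d in the frame of shelf_mid below -0.06 m) or (y of cone_a in the frame of shelf_mid above 0 m and y of cone_d in the frame of shelf_mid below 0 m) or (y of cone_a in the frame of shelf_mid above 0.06 m and y of cone_d in the frame of shelf_mid below 0.06 m)) and (distance of cup_a from where it was at the start of the episode below 0.08 m or (horizontal distance between cone_a and cup_a below 0.002 m and z of cone_a in the frame of cup_a between -0.001 and 0.0027 m and angle between the z axis of cone_a and the z axis of cup_a, either way round below 0.09 rad)) and (distance of cup_b from where it was at the start of the episode below 0.08 m or (horizontal distance between cone_b and cup_b below 0.002 m and z of cone_b in the frame of cup_b between -0.001 and 0.0027 m and angle between the z axis of cone_b and the z axis of cup_b, either way round below 0.09 rad)) and (distance of cup_c from where it was at the start of the episode below 0.08 m or (horizontal distance between cone_c and cup_c below 0.002 m and z of cone_c in the frame of cup_c between -0.001 and 0.0027 m and angle between the z axis of cone_c and the z axis of cup_c, either way round below 0.09 rad)) and (distance of cup_d from where it was at the start of the episode below 0.08 m or (horizontal distance between cone_d and cup_d below 0.002 m and z of cone_d in the frame of cup_d between -0.001 and 0.0027 m and angle between the z axis of cone_d and the z axis of cup_d, either way round below 0.09 rad)) and (distance of cup_e from where it was at the start of the episode below 0.08 m or (horizontal distance between cone_e and cup_e below 0.002 m and z of cone_e in the frame of cup_e between -0.001 and 0.0027 m and angle between the z axis of cone_e and the z axis of cup_e, either way round below 0.09 rad))); the robot touches nothing.
It fails at once if a bystander on the bench is pushed more than 5 cm or knocked over (distance of any of dust_cap, wire_spool, wrench, tape_roll, battery_pack, spray_can, grease_jar from where it was at the start of the episode above 0.05 m or angle between any of dust_cap, wire_spool, wrench, tape_roll, battery_pack, spray_can, grease_jar's own z axis and vertical above 0.6 rad).
Of cone_a, cone_b, cone_c, cone_d, cone_e only 4 to 5 are there at a start; the rules pass over those that are not, and their reading is None.
At some moment in a run one of cup_a, cup_b, cup_c, cup_d, cup_e, cone_a, cone_b, cone_c, cone_d, cone_e may be knocked a few centimetres aside while the robot is not near it.
It also fails if it takes over 210 s, if anything falls off the work surface, if the arm or the gripper's body presses on something with over 40 N, if the wrist force passes 120 N, or if a joint passes its speed limit or range.

## Working session

There is one attempt and no reset: what is moved stays moved. The work goes in short steps, Python scripts to look and compute and a tool call to move; the robot and the scene stay as the last step left them, time stands still between calls to the robot, and variables do not carry over. Pictures are saved under pics/ and viewed, about 12 in all and at most 16, crops included, and the job is handed in when it is done.

Besides the shell and the picture viewer there is one more tool, called after "Request:" by a JSON object that holds its "op" and its "data". step_arm: Moves the arm, as the interface text tells. Its arguments: {"type":"object","properties":{"plan":{"type":"array"}},"required":["plan"]}

```bash
ls; mkdir -p pics; cat > h.py <<'E'
import numpy as np, cv2
from bench import robot, cams
def snap(n,f=None):
    s=cams.snapshot(n)
    if f: cv2.imwrite(f'pics/{f}.png',s['frame'][:,:,::-1])
    return s
def rotm(a):
    a=np.array(a,float)
    if a.shape==(3,3): return a
    if a.shape==(4,): raise Exception('quat')
    from scipy.spatial.transform import Rotation as R
    return R.from_euler('xyz',a).as_matrix()
def px2w(s,uv,z):
    K=np.array(s['camera_matrix']);uv=np.atleast_2d(uv).astype(float)
    d=np.c_[(uv[:,0]-K[0,2])/K[0,0],(uv[:,1]-K[1,2])/K[1,1]]
    r=np.linalg.norm(d,axis=1);u=r.copy()
    for _ in range(20): u=r/(1+s['k1']*u*u)
    d*= (u/np.maximum(r,1e-9))[:,None]
    w=(rotm(s['attitude'])@np.c_[d,np.ones(len(d))].T).T
    o=np.array(s['origin']); t=(z-o[2])/w[:,2]
    return o+w*t[:,None]
def w2px(s,p):
    p=np.atleast_2d(p).astype(float); c=(p-np.array(s['origin']))@rotm(s['attitude'])
    d=c[:,:2]/c[:,2:]; d=d*(1+s['k1']*(d**2).sum(1))[:,None]
    K=np.array(s['camera_matrix']); return d*[K[0,0],K[1,1]]+[K[0,2],K[1,2]]
E
python3 - <<'E'
from h import *
print(robot.get_obs())
for n in('top','side'):
    s=snap(n,n+'0'); print(n,s['camera_matrix'],s['k1'],s['origin'],s['attitude'])
    cv2.imwrite(f'pics/{n}0b.png',cv2.resize(s['frame'][:,:,::-1],(800,600),interpolation=cv2.INTER_CUBIC))
E
```

```text
pics
{'time': 0.0, 'joint_positions': array([-1.25511173e+00,  8.79863903e-02,  1.37224772e+00, -4.12434878e-06,
        1.68358721e+00, -1.03076107e-01]), 'qvel': array([-3.24726256e-04, -5.04176423e-04, -6.05596722e-05, -1.30417599e-03,
        2.66694423e-04,  4.59376854e-04]), 'joint_torque': array([-5.51946250e-04, -3.40180421e+01, -3.02427578e+01,  7.15322443e-02,
        3.27354600e-02, -1.69367786e-04]), 'tool_pos': array([ 0.22348225, -0.50195333,  0.20429033]), 'ee_rot': array([-3.13937539e+00, -2.25238844e-04,  4.18759997e-01]), 'wrist_force': array([ 0.14393735,  0.73845261, -0.51219813]), 'wrist_torque': array([-0.0405192 ,  0.01244582, -0.03443112]), 'width': 0.09430302519378729}
top [[418.30488026   0.         256.87280279]
 [  0.         418.30488026 189.97914264]
 [  0.           0.           1.        ]] -0.06563397761034408 [ 0.35216086 -0.01680022  1.53893421] [-3.00794087e+00  2.04404237e-03 -1.55677532e+00]
side [[476.05567229   0.         270.3029109 ]
 [  0.         476.05567229 196.98858021]
 [  0.           0.           1.        ]] -0.11863580566838507 [-0.04494645  0.89166444  0.9860152 ] [-2.279626    0.02045228 -2.59782286]
```

View pics/top0b.png

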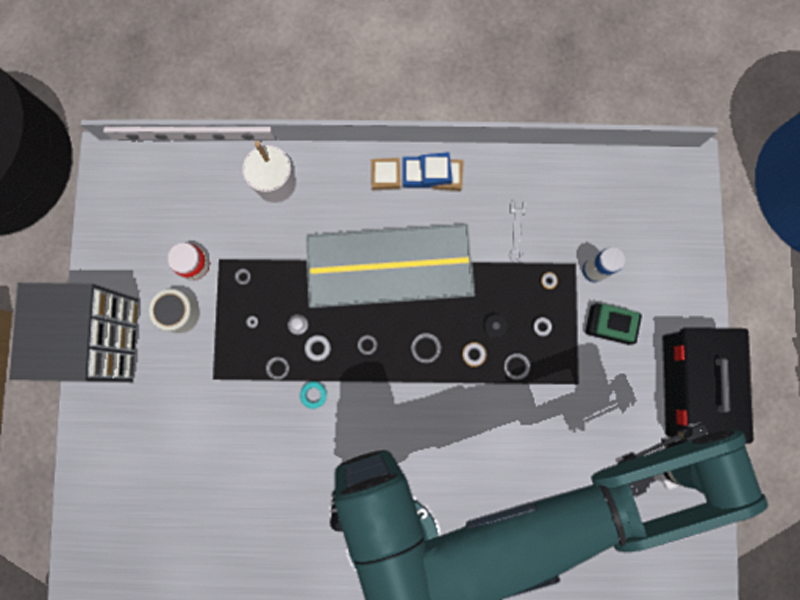

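View pics/side0b.png

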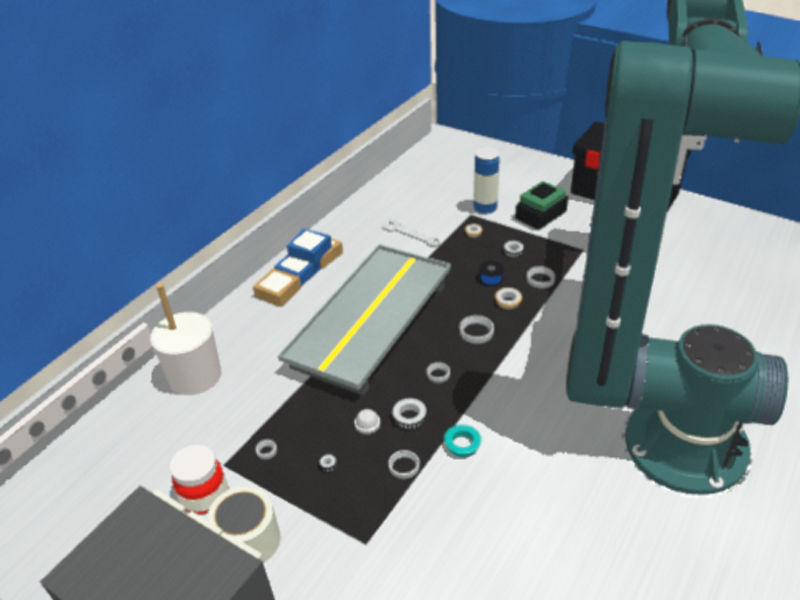

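The top view shows five plain cups at about (243,276), (367,344), (277,367), (426,347) and (516,365). It also shows five cones at about (252,322), (317,347), (474,354), (550,281) and (542,326). The dust cap is at (297,324), the spool at (496,325), and the turquoise decoy at (313,395). Next I'll rectify the picture and measure sizes.

```bash
cat >> h.py <<'E'
def rect(s,z,x0=0.2,x1=0.56,y0=-0.36,y1=0.36,res=0.001):
    # metric map: image up = +x, left = +y
    xs=np.arange(x1,x0,-res); ys=np.arange(y1,y0,-res)
    Y,X=np.meshgrid(ys,xs); m=w2px(s,np.c_[X.ravel(),Y.ravel(),np.full(X.size,z)]).astype(np.float32)
    return cv2.remap(s['frame'][:,:,::-1],m[:,0].reshape(X.shape),m[:,1].reshape(X.shape),cv2.INTER_CUBIC)
E
python3 - <<'E'
from h import *
s=snap('top')
for x in [(243,276),(367,344),(277,367),(426,347),(516,365),(252,322),(317,347),(474,354),(550,281),(542,326)]:
    w=px2w(s,np.array(x)*0.64,0.012)[0]
    im=rect(s,0.012,w[0]-.05,w[0]+.05,w[1]-.05,w[1]+.05,.0005)
    g=cv2.cvtColor(im,cv2.COLOR_BGR2GRAY); b=(g>75).astype(np.uint8)
    n,l,st,c=cv2.connectedComponentsWithStats(b)
    k=min(range(1,n),key=lambda i:min(np.hypot(*(np.argwhere(l==i)-100).T)) if st[i,4]>60 else 999)
    (cx,cy),r=cv2.minEnclosingCircle(np.argwhere(l==k)[:,::-1].astype(np.float32))
    hull=cv2.contourArea(cv2.convexHull(np.argwhere(l==k)[:,::-1].astype(np.int32)))
    print(x,w[:2].round(4),'centre',(w[0]+.05-cy*.0005).round(4),(w[1]+.05-cx*.0005).round(4),'D mm',r.round(1),'Deq',(2*np.sqrt(hull/np.pi)*.5).round(1))
corn=px2w(s,np.array([(307,235),(467,224),(475,296),(309,307)])*.64,.05); print(corn.round(3)); 
print(px2w(s,np.array([(310,271),(469,260.5)])*.64,.04).round(4))
cv2.imwrite('pics/r0.png',cv2.resize(rect(s,.012,0.16,.56,-.32,.42),(800,432)))
E
```

```text
Traceback (most recent call last):
AttributeError: 'float' object has no attribute 'round'
```

```bash
cat >> h.py <<'E'
def blob(s,w,z,th=75,half=.05):
    im=rect(s,z,w[0]-half,w[0]+half,w[1]-half,w[1]+half,.0005); N=half/.0005
    g=cv2.cvtColor(im,cv2.COLOR_BGR2GRAY); n,l,st,c=cv2.connectedComponentsWithStats((g>th).astype(np.uint8))
    k=min(range(1,n),key=lambda i:np.hypot(*(np.argwhere(l==i)-N).T).min() if st[i,4]>60 else 999)
    P=np.argwhere(l==k)[:,::-1]
    (cx,cy),r=cv2.minEnclosingCircle(P.astype(np.float32)); A=cv2.contourArea(cv2.convexHull(P.astype(np.int32)))
    return np.round([w[0]+half-cy*.0005,w[1]+half-cx*.0005,r,np.sqrt(A/np.pi)],4)
E
python3 - <<'E'
from h import *
s=snap('top')
for x in [(243,276),(367,344),(277,367),(426,347),(516,365),(252,322),(317,347),(474,354),(550,281),(542,326)]:
    w=px2w(s,np.array(x)*0.64,0.012)[0]
    print(x,w[:2].round(4),blob(s,w,.012))
corn=px2w(s,np.array([(307,235),(467,224),(475,296),(309,307)])*.64,.05); print(corn.round(3)); 
print(px2w(s,np.array([(310,271),(469,260.5)])*.64,.04).round(4))
cv2.imwrite('pics/r0.png',cv2.resize(rect(s,.012,0.16,.56,-.32,.42),(800,432)))
E
```

```text
(243, 276) [0.6022 0.3665] [ 0.6023  0.3688 39.4771 37.8428]
(367, 344) [0.4452 0.0679] [ 0.4444  0.0686 46.8514 45.7829]
(277, 367) [0.3884 0.2769] [  0.3597   0.2771 107.8388  83.7798]
(426, 347) [ 0.4401 -0.07  ] [ 4.39300e-01 -6.85000e-02  7.12257e+01  7.01186e+01]
(516, 365) [ 0.4008 -0.2801] [ 0.4    -0.2807 62.7261 60.5039]
(252, 322) [0.4928 0.34  ] [ 0.4945  0.3411 30.1113 29.1774]
(317, 347) [0.4364 0.1847] [ 0.4353  0.185  62.7762 61.8052]
(474, 354) [ 0.4252 -0.1821] [ 0.4258 -0.1808 58.3149 57.1352]
(550, 281) [ 0.6002 -0.3628] [ 0.6029 -0.3598 42.4648 40.6882]
(542, 326) [ 0.4928 -0.3422] [ 0.4929 -0.3422 46.3797 44.9851]
[[ 0.695  0.211  0.05 ]
 [ 0.726 -0.162  0.05 ]
 [ 0.557 -0.18   0.05 ]
 [ 0.526  0.201  0.05 ]]
[[ 0.6115  0.2028  0.04  ]
 [ 0.6413 -0.1675  0.04  ]]
```

View pics/r0.png

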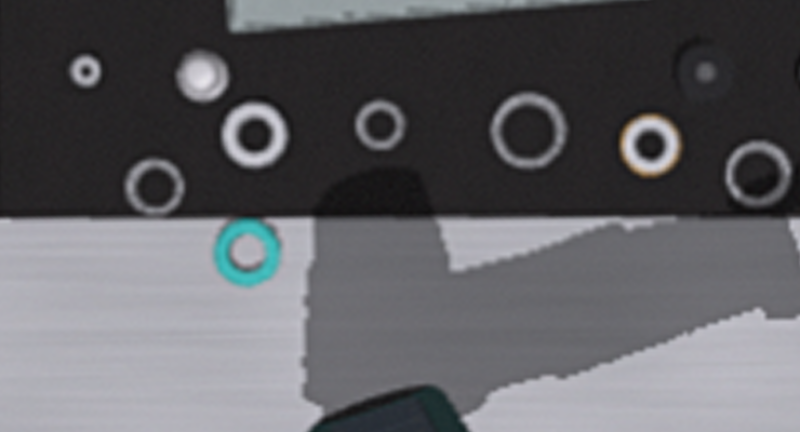

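```bash
python3 - <<'E'
from h import *
s=snap('top')
im=rect(s,.04,.5,.75,-.22,.26,.001); h=cv2.cvtColor(im,cv2.COLOR_BGR2HSV)
m=cv2.inRange(h,(20,120,120),(35,255,255)); (c,sz,a)=cv2.minAreaRect(np.argwhere(m>0)[:,::-1].astype(np.float32))
print('tape mid',.75-c[1]*.001,.26-c[0]*.001,sz,a)
print('cup_c',blob(s,(.388,.277),.012,110))
# spray can top / base
print('can',px2w(s,np.array([(610,258)])*.64,.15)[0].round(3),'dustcap',px2w(s,np.array([(297,324)])*.64,.02)[0].round(3),'spool',px2w(s,np.array([(496,325)])*.64,.03)[0].round(3))
c,sn=[],0
E
```

```text
tape mid 0.6287600479125977 0.01943670654296875 (11.819328308105469, 370.64019775390625) 85.11299133300781
cup_c [ 0.388   0.2771 52.2786 50.2287]
can [ 0.63  -0.464  0.15 ] dustcap [0.489 0.232 0.02 ] spool [ 0.492 -0.231  0.03 ]
```

Request:
{"op": "step_arm", "data": {"plan": [[[176, 221, -104, -0.419, 100], [176, 221, -104, -0.419, 100], [176, 221, -104, -0.419, 100], [176, 221, -104, -0.419, 100], [176, 221, -104, -0.419, 100], [176, 221, -104, -0.419, 100], [176, 221, -104, -0.419, 100], [176, 221, -104, -0.419, 100]]]}}

```text
time: 0.92
tool_pos: [0.4008, -0.2766, 0.0991]
ee_rot: [-3.137, 0.002, 0.004]
wrist_force: [0.5, -0.3, 0.1]
width: 0.0943
```

Request:
{"op": "step_arm", "data": {"plan": [[[-1, -4, -60, 0, 100], [-1, -4, -90, 0, 100], [-1, -4, -94, 0, 100], [-1, -4, -94, 0, 100], [-1, -4, -94, 0, 100]]]}}

```text
time: 1.33
tool_pos: [0.3987, -0.2858, 0.0081]
ee_rot: [-3.141, 0.0, -0.001]
wrist_force: [-1.1, 0.3, 0.5]
width: 0.094
```

Request:
{"op": "step_arm", "data": {"plan": [[[0, 0, 0, 0, 40], [0, 0, 0, 0, 40], [0, 0, 0, 0, 40], [0, 0, 0, 0, 40], [0, 0, 0, 0, 40], [0, 0, 0, 0, 40]]]}}

```text
time: 1.83
tool_pos: [0.3989, -0.2855, 0.008]
ee_rot: [3.141, -0.001, -0.0]
wrist_force: [-0.4, 0.1, 3.5]
width: 0.0575
```

Request:
{"op": "step_arm", "data": {"plan": [[[0, 0, 0, 0, 82], [0, 0, 0, 0, 82], [0, 0, -3, 0, 82], [0, 0, -3, 0.12, 82], [0, 0, -3, 0.24, 82], [0, 0, -3, 0.36, 82], [0, 0, -3, 0.48, 82], [0, 0, -3, 0.6, 82]]]}}

```text
time: 2.5
tool_pos: [0.3985, -0.2853, 0.004]
ee_rot: [-3.141, 0.0, 0.606]
wrist_force: [0.2, 1.4, 0.0]
width: 0.0769
```

Request:
{"op": "step_arm", "data": {"plan": [[[0, 0, 0, 0.12, 82], [0, 0, 0, 0.24, 82], [0, 0, 0, 0.36, 82], [0, 0, 0, 0.48, 82], [0, 0, 0, 0.6, 82], [0, 0, 0, 0.72, 82], [0, 0, 0, 0.84, 82], [0, 0, 0, 0.97, 82]]]}}

```text
time: 3.17
tool_pos: [0.3985, -0.2853, 0.004]
ee_rot: [-3.141, -0.0, 1.571]
wrist_force: [-0.7, -0.1, 0.4]
width: 0.0771
```

Request:
{"op": "step_arm", "data": {"plan": [[[0, 0, 0, 0, 82], [0, 0, 0, 0, 40], [0, 0, 0, 0, 40], [0, 0, 0, 0, 40], [0, 0, 0, 0, 40], [0, 0, 0, 0, 40]]]}}

```text
time: 3.67
tool_pos: [0.3986, -0.2854, 0.0044]
ee_rot: [-3.142, -0.0, 1.564]
wrist_force: [0.4, -0.3, -0.6]
width: 0.0571
```

Request:
{"op": "step_arm", "data": {"plan": [[[0, 0, 40, 0, 40], [0, 0, 80, 0, 40], [30, 34, 100, 0, 40], [60, 67, 100, 0, 40], [87, 97, 100, 0, 40], [114, 127, 100, 0, 40], [141, 157, 100, 0, 40], [168, 188, 100, 0, 40]]]}}

```text
time: 4.33
tool_pos: [0.5638, -0.1002, 0.1045]
ee_rot: [3.141, 0.0, 1.564]
wrist_force: [0.3, -1.2, 0.2]
width: 0.0572
```

Request:
{"op": "step_arm", "data": {"plan": [[[27, 30, 0, 0, 40], [54, 60, 0, 0, 40], [65, 72, 0, 0, 40], [65, 72, -20, 0, 40], [65, 72, -40, 0, 40], [65, 72, -50, 0, 40], [65, 72, -50, 0, 40], [65, 72, -50, 0, 40]]]}}

```text
time: 5.0
tool_pos: [0.6272, -0.03, 0.0537]
ee_rot: [-3.14, -0.0, 1.564]
wrist_force: [-0.1, 0.3, -0.3]
width: 0.0572
```

Request:
{"op": "step_arm", "data": {"plan": [[[4, 5, -5, 0, 40], [4, 5, -7, 0, 40], [4, 5, -8, 0, 40], [4, 5, -8.5, 0, 40], [4, 5, -8.5, 0, 40], [4, 5, -8.5, 0, 40]]]}}

```text
time: 5.5
tool_pos: [0.632, -0.025, 0.0464]
ee_rot: [3.141, 0.0, 1.565]
wrist_force: [0.2, 0.5, -1.0]
width: 0.0573
```

Request:
{"op": "step_arm", "data": {"plan": [[[0, 0, -1, 0, 40], [0, 0, -1.5, 0, 40], [0, 0, -1.5, 0, 40], [0, 0, -1.5, 0, 40]]]}}

```text
time: 5.83
tool_pos: [0.6318, -0.0248, 0.0445]
ee_rot: [3.142, -0.0, 1.565]
wrist_force: [0.7, 0.4, -1.4]
width: 0.0573
```

Request:
{"op": "step_arm", "data": {"plan": [[[0, 0, -1, 0, 40], [0, 0, -1, 0, 40], [0, 0, -1, 0, 40]]]}}

```text
time: 6.08
tool_pos: [0.6319, -0.0249, 0.0444]
ee_rot: [3.141, 0.0, 1.565]
wrist_force: [-2.9, 0.1, 4.5]
width: 0.0575
```

Request:
{"op": "step_arm", "data": {"plan": [[[0, 0, 0, 0, 85], [0, 0, 0, 0, 85], [0, 0, 20, 0, 85], [0, 0, 60, 0, 85], [-30, -7, 60, -0.12, 90], [-60, -14, 60, -0.24, 100], [-90, -21, 60, -0.36, 100], [-120, -28, 60, -0.48, 100]]]}}

```text
time: 6.75
tool_pos: [0.5108, -0.053, 0.1031]
ee_rot: [3.141, -0.0, 1.079]
wrist_force: [-0.6, -0.1, 1.6]
width: 0.0934
```

Request:
{"op": "step_arm", "data": {"plan": [[[-35, -7, 0, -0.12, 100], [-67, -14, -10, -0.24, 100], [-67, -14, -10, -0.36, 100], [-67, -14, -10, -0.48, 100], [-67, -14, -10, -0.6, 100], [-67, -14, -10, -0.72, 100], [-67, -14, -10, -0.84, 100], [-67, -14, -10, -0.97, 100]]]}}

```text
time: 7.42
tool_pos: [0.4449, -0.0669, 0.0931]
ee_rot: [3.141, -0.0, 0.114]
wrist_force: [0.2, -0.1, 0.1]
width: 0.0941
```

Request:
{"op": "step_arm", "data": {"plan": [[[0, 0, 0, -0.115, 100], [0, 0, 0, -0.115, 100], [0, 0, 0, -0.115, 100]]]}}

```text
time: 7.67
tool_pos: [0.4449, -0.0668, 0.0932]
ee_rot: [-3.142, 0.0, 0.008]
wrist_force: [0.4, 1.2, -0.5]
width: 0.0938
```

```bash
python3 - <<'E'
from h import *
s=snap('top','t1')
print('cup_d',blob(s,(.632,-.025),.053,150))
cv2.imwrite('pics/t1b.png',cv2.resize(s['frame'][130:262,110:400,::-1],(800,364),interpolation=cv2.INTER_CUBIC))
E
```

```text
cup_d [ 6.30000e-01 -2.20000e-02  4.60978e+01  3.29798e+01]
```

View pics/t1b.png

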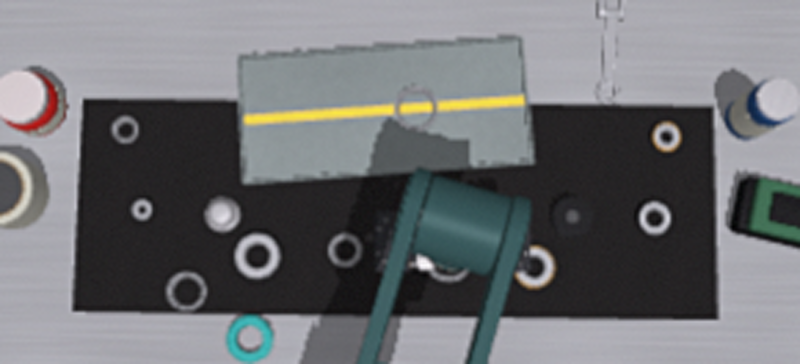

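The picture shows cup_d sitting on the tape line at crop pixel (416,107). Nothing else has moved.

Request:
{"op": "step_arm", "data": {"plan": [[[-5, -2, -40, 0, 100], [-5, -2, -80, 0, 100], [-5, -2, -88, 0, 100], [-5, -2, -88, 0, 100], [-5, -2, -88, 0, 50], [-5, -2, -88, 0, 50], [-5, -2, -88, 0, 50], [-5, -2, -88, 0, 50]]]}}

```text
time: 8.38
tool_pos: [0.441, -0.0691, 0.0069]
ee_rot: [3.141, -0.003, 0.005]
wrist_force: [0.7, -0.2, -0.3]
width: 0.0708
```

Request:
{"op": "step_arm", "data": {"plan": [[[0, 0, 0, 0, 50], [0, 0, 0, 0, 94], [0, 0, 0, 0, 94], [0, 0, 0, 0.0, 94], [0, 0, 0, 0.12, 94], [0, 0, 0, 0.24, 94], [0, 0, 0, 0.36, 94], [0, 0, 0, 0.48, 94]]]}}

```text
time: 9.05
tool_pos: [0.4397, -0.0687, 0.0053]
ee_rot: [-3.141, 0.0, 0.491]
wrist_force: [0.2, 0.1, 0.4]
width: 0.088
```

Request:
{"op": "step_arm", "data": {"plan": [[[0, 0, 0, 0.12, 94], [0, 0, 0, 0.24, 94], [0, 0, 0, 0.36, 94], [0, 0, 0, 0.48, 94], [0, 0, 0, 0.6, 94], [0, 0, 0, 0.72, 94], [0, 0, 0, 0.84, 94], [0, 0, 0, 0.96, 94]]]}}

```text
time: 9.72
tool_pos: [0.4397, -0.0687, 0.0053]
ee_rot: [-3.141, -0.0, 1.451]
wrist_force: [-0.7, -1.1, 0.6]
width: 0.0884
```

Request:
{"op": "step_arm", "data": {"plan": [[[0, 0, 0, 0.12, 94], [0, 0, 0, 0.12, 94], [0, 0, 0, 0.12, 50], [0, 0, 0, 0.12, 50], [0, 0, 0, 0.12, 50], [0, 0, 0, 0.12, 50], [0, 0, 0, 0.12, 50]]]}}

```text
time: 10.3
tool_pos: [0.44, -0.0688, 0.0055]
ee_rot: [3.141, 0.0, 1.564]
wrist_force: [0.5, 0.3, -1.3]
width: 0.0649
```

Request:
{"op": "step_arm", "data": {"plan": [[[0, 0, 40, 0, 50], [10, -2, 80, 0, 50], [45, -7, 90, 0, 50], [85, -14, 90, 0, 50], [125, -20, 90, 0, 50], [165, -26, 90, 0, 50], [199, -32, 90, 0, 50], [199, -32, 60, 0, 50]]]}}

```text
time: 10.97
tool_pos: [0.6493, -0.1032, 0.0716]
ee_rot: [3.124, 0.004, 1.564]
wrist_force: [1.7, 0.0, -0.1]
width: 0.0649
```

Request:
{"op": "step_arm", "data": {"plan": [[[0, 0, -6, 0, 50], [0, 0, -12, 0, 50], [0, 0, -12, 0, 50], [0, 0, -12, 0, 50], [0, 0, -12, 0, 50]]]}}

```text
time: 11.38
tool_pos: [0.6389, -0.1008, 0.0551]
ee_rot: [3.14, 0.0, 1.565]
wrist_force: [-0.8, 0.6, -1.1]
width: 0.065
```

Request:
{"op": "step_arm", "data": {"plan": [[[-1, 0, -5, 0, 50], [-1, 0, -7.5, 0, 50], [-1, 0, -9, 0, 50], [-1, 0, -9.5, 0, 50], [-1, 0, -10, 0, 50], [-1, 0, -10, 0, 50]]]}}

```text
time: 11.88
tool_pos: [0.6377, -0.1008, 0.0455]
ee_rot: [3.141, 0.0, 1.565]
wrist_force: [-2.6, 0.8, 5.7]
width: 0.0648
```

Request:
{"op": "step_arm", "data": {"plan": [[[0, 0, 0.5, 0, 90], [0, 0, 0.5, 0, 90], [0, 0, 25, 0, 90], [0, 0, 60, 0, 90], [-22, 19, 60, -0.12, 80], [-44, 38, 60, -0.24, 80], [-66, 57, 60, -0.36, 80], [-88, 76, 60, -0.48, 80]]]}}

```text
time: 12.55
tool_pos: [0.5492, -0.0242, 0.1035]
ee_rot: [3.141, -0.0, 1.078]
wrist_force: [0.3, 0.4, 0.5]
width: 0.0752
```

Request:
{"op": "step_arm", "data": {"plan": [[[-22, 19, 0, -0.12, 80], [-44, 38, 0, -0.24, 80], [-66, 57, 0, -0.36, 80], [-88, 76, 0, -0.48, 80], [-104, 92, 0, -0.6, 80], [-104, 92, 0, -0.72, 80], [-104, 92, -10, -0.84, 80], [-104, 92, -20, -0.96, 80]]]}}

```text
time: 13.22
tool_pos: [0.4464, 0.0677, 0.0842]
ee_rot: [3.141, -0.003, 0.12]
wrist_force: [-0.4, 0.0, -0.6]
width: 0.0754
```

Request:
{"op": "step_arm", "data": {"plan": [[[0, 0, 0, -0.12, 80], [0, 0, 0, -0.12, 80], [0, 0, 0, -0.12, 80]]]}}

```text
time: 13.47
tool_pos: [0.446, 0.0672, 0.0835]
ee_rot: [3.142, -0.0, 0.008]
wrist_force: [-0.2, -0.5, 0.8]
width: 0.075
```

```bash
python3 - <<'E'
from h import *
s=snap('top','t2'); print(robot.get_obs()['tool_pos'])
cv2.imwrite('pics/t2b.png',cv2.resize(s['frame'][130:262,110:400,::-1],(800,364),interpolation=cv2.INTER_CUBIC))
for n,p in dict(cup_a=(.602,.368),cup_c=(.388,.277),cone_a=(.494,.341),cone_b=(.602,-.361),cone_c=(.493,-.342),cone_d=(.4255,-.181),cone_e=(.4355,.185)).items(): print(n,blob(s,p,.012,110))
E
```

```text
[0.44615841 0.06718682 0.08373505]
cup_a [ 0.6025  0.369  35.2687 33.7572]
cup_c [ 0.3878  0.2772 51.9087 49.7112]
cone_a [ 0.4946  0.3407 26.8439 25.9098]
cone_b [ 0.6028 -0.3598 39.2238 37.6023]
cone_c [ 0.4929 -0.3423 43.5157 42.2182]
cone_d [ 0.4259 -0.1808 55.1116 53.835 ]
cone_e [ 0.4352  0.191  56.8178 41.0911]
```

Request:
{"op": "step_arm", "data": {"plan": [[[-1.5, 1.5, -40, 0, 80], [-1.5, 1.5, -70, 0, 80], [-1.5, 1.5, -79, 0, 80], [-1.5, 1.5, -79, 0, 30], [-1.5, 1.5, -79, 0, 30], [-1.5, 1.5, -79, 0, 30], [-1.5, 1.5, -79, 0, 30], [-1.5, 1.5, -79, 0, 30]]]}}

```text
time: 14.18
tool_pos: [0.4456, 0.0687, 0.006]
ee_rot: [3.142, -0.003, 0.005]
wrist_force: [-0.2, -0.5, 0.1]
width: 0.0453
```

Request:
{"op": "step_arm", "data": {"plan": [[[0, 0, 0, 0, 30], [0, 0, 0, 0, 30], [0, 0, 0, 0, 65], [0, 0, 0, 0, 65], [0, 0, 0, 0, 65], [0, 0, 0, 0.12, 65], [0, 0, 0, 0.24, 65], [0, 0, 0, 0.36, 65]]]}}

```text
time: 14.85
tool_pos: [0.4439, 0.0687, 0.004]
ee_rot: [-3.141, 0.001, 0.371]
wrist_force: [-0.4, 0.4, -0.7]
width: 0.0609
```

Request:
{"op": "step_arm", "data": {"plan": [[[0, 0, 0, 0.12, 65], [0, 0, 0, 0.24, 65], [0, 0, 0, 0.36, 65], [0, 0, 0, 0.48, 65], [0, 0, 0, 0.6, 65], [0, 0, 0, 0.72, 65], [0, 0, 0, 0.84, 65], [0, 0, 0, 0.96, 65]]]}}

```text
time: 15.52
tool_pos: [0.4439, 0.0687, 0.004]
ee_rot: [-3.141, 0.0, 1.331]
wrist_force: [0.7, 0.6, -0.7]
width: 0.0611
```

Request:
{"op": "step_arm", "data": {"plan": [[[0, 0, 0, 0.12, 65], [0, 0, 0, 0.24, 65], [0, 0, 0, 0.24, 65], [0, 0, 0, 0.24, 30], [0, 0, 0, 0.24, 30], [0, 0, 0, 0.24, 30], [0, 0, 0, 0.24, 30], [0, 0, 0, 0.24, 30]]]}}

```text
time: 16.18
tool_pos: [0.4443, 0.0687, 0.0044]
ee_rot: [-3.141, -0.0, 1.564]
wrist_force: [-0.5, 0.3, 0.0]
width: 0.0406
```

Request:
{"op": "step_arm", "data": {"plan": [[[0, 0, 40, 0, 30], [10, 2, 80, 0, 30], [45, 9, 90, 0, 30], [85, 16, 90, 0, 30], [125, 24, 90, 0, 30], [155, 30, 90, 0, 30], [177, 34, 90, 0, 30], [177, 34, 60, 0, 30]]]}}

```text
time: 16.85
tool_pos: [0.63, 0.1037, 0.0707]
ee_rot: [3.125, -0.002, 1.564]
wrist_force: [0.3, -0.6, 0.1]
width: 0.0408
```

Request:
{"op": "step_arm", "data": {"plan": [[[0, 0, -6, 0, 30], [0, 0, -12, 0, 30], [0, 0, -12, 0, 30], [0, 0, -12, 0, 30], [0, 0, -12, 0, 30]]]}}

```text
time: 17.27
tool_pos: [0.6216, 0.1026, 0.054]
ee_rot: [3.14, -0.0, 1.565]
wrist_force: [0.3, -0.3, -0.2]
width: 0.041
```

Request:
{"op": "step_arm", "data": {"plan": [[[-1, 0, -5, 0, 30], [-1, 0, -7.5, 0, 30], [-1, 0, -9, 0, 30], [-1, 0, -9.5, 0, 30], [-1, 0, -10, 0, 30], [-1, 0, -10, 0, 30]]]}}

```text
time: 17.77
tool_pos: [0.6202, 0.1027, 0.0444]
ee_rot: [3.141, 0.0, 1.565]
wrist_force: [-3.1, -0.5, 5.9]
width: 0.0406
```

Request:
{"op": "step_arm", "data": {"plan": [[[0, 0, 0.3, 0, 60], [0, 0, 0.3, 0, 60], [0, 0, 25, 0, 60], [0, 0, 60, 0, 60], [-22, 17, 60, -0.12, 80], [-44, 34, 60, -0.24, 80], [-66, 50, 60, -0.36, 80], [-88, 66, 60, -0.48, 80]]]}}

```text
time: 18.43
tool_pos: [0.5315, 0.1692, 0.1024]
ee_rot: [3.141, -0.0, 1.078]
wrist_force: [0.8, 0.7, -0.1]
width: 0.0744
```

Request:
{"op": "step_arm", "data": {"plan": [[[-25, 19, 0, -0.12, 85], [-50, 38, 0, -0.24, 85], [-75, 57, 0, -0.36, 85], [-100, 76, 0, -0.48, 85], [-125, 95, 0, -0.6, 85], [-145, 108, 0, -0.72, 85], [-145, 108, -10, -0.84, 85], [-145, 108, -20, -0.96, 85]]]}}

```text
time: 19.1
tool_pos: [0.3867, 0.2779, 0.083]
ee_rot: [-3.141, -0.002, 0.122]
wrist_force: [-0.1, -0.4, 0.1]
width: 0.0803
```

Request:
{"op": "step_arm", "data": {"plan": [[[0, 0, 0, -0.12, 85], [0, 0, 0, -0.12, 85], [0, 0, 0, -0.12, 85]]]}}

```text
time: 19.35
tool_pos: [0.3874, 0.2767, 0.0824]
ee_rot: [3.142, -0.0, 0.008]
wrist_force: [0.6, 0.6, 0.1]
width: 0.0798
```

Request:
{"op": "step_arm", "data": {"plan": [[[0.5, 0.5, -40, 0, 80], [0.5, 0.5, -70, 0, 80], [0.5, 0.5, -78, 0, 80], [0.5, 0.5, -78, 0, 40], [0.5, 0.5, -78, 0, 40], [0.5, 0.5, -78, 0, 40], [0.5, 0.5, -78, 0, 40], [0.5, 0.5, -78, 0, 40]]]}}

```text
time: 20.02
tool_pos: [0.3892, 0.2777, 0.0062]
ee_rot: [-3.14, -0.003, 0.005]
wrist_force: [0.6, -1.1, 2.1]
width: 0.0487
```

Request:
{"op": "step_arm", "data": {"plan": [[[0, 0, 0, 0, 40], [0, 0, 0, 0, 40], [0, 0, 0, 0, 74], [0, 0, 0, 0, 74], [0, 0, 0, 0, 74], [0, 0, 0, 0.12, 74], [0, 0, 0, 0.24, 74], [0, 0, 0, 0.36, 74]]]}}

```text
time: 20.68
tool_pos: [0.3874, 0.277, 0.0039]
ee_rot: [3.141, 0.001, 0.371]
wrist_force: [-0.3, 0.5, -0.6]
width: 0.0697
```

Request:
{"op": "step_arm", "data": {"plan": [[[0, 0, 0, 0.12, 74], [0, 0, 0, 0.24, 74], [0, 0, 0, 0.36, 74], [0, 0, 0, 0.48, 74], [0, 0, 0, 0.6, 74], [0, 0, 0, 0.72, 74], [0, 0, 0, 0.84, 74], [0, 0, 0, 0.96, 74]]]}}

```text
time: 21.35
tool_pos: [0.3874, 0.277, 0.0039]
ee_rot: [-3.141, 0.001, 1.331]
wrist_force: [0.5, -0.1, -0.3]
width: 0.0694
```

Request:
{"op": "step_arm", "data": {"plan": [[[0, 0, 0, 0.12, 74], [0, 0, 0, 0.24, 74], [0, 0, 0, 0.24, 74], [0, 0, 0, 0.24, 40], [0, 0, 0, 0.24, 40], [0, 0, 0, 0.24, 40], [0, 0, 0, 0.24, 40], [0, 0, 0, 0.24, 40]]]}}

```text
time: 22.02
tool_pos: [0.3878, 0.2771, 0.0044]
ee_rot: [-3.142, 0.0, 1.564]
wrist_force: [-0.7, -0.1, -1.1]
width: 0.0488
```

Request:
{"op": "step_arm", "data": {"plan": [[[0, 0, 40, 0, 40], [8, -8, 80, 0, 40], [32, -32, 95, 0, 40], [60, -60, 95, 0, 40], [88, -88, 95, 0, 40], [116, -116, 95, 0, 40], [144, -143, 95, 0, 40], [172, -170, 95, 0, 40]]]}}

```text
time: 22.68
tool_pos: [0.5609, 0.1056, 0.0994]
ee_rot: [3.142, -0.0, 1.564]
wrist_force: [0.5, -0.4, -0.0]
width: 0.0488
```

Request:
{"op": "step_arm", "data": {"plan": [[[28, -27, 0, 0, 40], [50, -50, 0, 0, 40], [65.5, -64, 0, 0, 40], [65.5, -64, 0, 0, 40], [65.5, -64, -25, 0, 40], [65.5, -64, -45, 0, 40], [65.5, -64, -45, 0, 40], [65.5, -64, -45, 0, 40]]]}}

```text
time: 23.35
tool_pos: [0.6235, 0.0439, 0.0529]
ee_rot: [-3.137, -0.0, 1.565]
wrist_force: [-0.4, -0.6, -0.3]
width: 0.0487
```

Request:
{"op": "step_arm", "data": {"plan": [[[2.3, -1.2, -5, 0, 40], [2.3, -1.2, -7, 0, 40], [2.3, -1.2, -8, 0, 40], [2.3, -1.2, -8.5, 0, 40], [2.3, -1.2, -9, 0, 40], [2.3, -1.2, -9, 0, 40]]]}}

```text
time: 23.85
tool_pos: [0.6278, 0.042, 0.0459]
ee_rot: [3.141, 0.0, 1.565]
wrist_force: [-0.7, 0.4, -0.9]
width: 0.0486
```

```bash
python3 - <<'E'
from h import *
s=snap('top'); print(px2w(s,np.array([(183,258)])*.64,.085)[0].round(3),'roll',px2w(s,np.array([(171,309)])*.64,.075)[0].round(3))
print(robot.get_obs()['wrist_force'],robot.get_obs()['tool_pos'])
E
```

```text
[0.63  0.488 0.085] roll [0.514 0.513 0.075]
[-0.80266206 -0.53670126 -1.31930674] [0.62781964 0.04198785 0.04585179]
```

Request:
{"op": "step_arm", "data": {"plan": [[[-2, 0.7, -0.5, 0, 40], [-2, 0.7, -1, 0, 40], [-2, 0.7, -1.5, 0, 40], [-2, 0.7, -2, 0, 40], [-2, 0.7, -2, 0, 40], [-2, 0.7, -2, 0, 40]]]}}

```text
time: 24.4
tool_pos: [0.6255, 0.0428, 0.0444]
ee_rot: [3.142, -0.0, 1.565]
wrist_force: [-3.3, 1.4, 5.0]
width: 0.0493
```

Request:
{"op": "step_arm", "data": {"plan": [[[0, 0, 0.3, 0, 68], [0, 0, 0.3, 0, 68], [0, 0, 25, 0, 68], [0, 0, 60, 0, 65], [-2, 28, 60, -0.12, 65], [-4, 56, 60, -0.24, 65], [-6, 84, 60, -0.36, 65], [-8, 112, 60, -0.48, 65]]]}}

```text
time: 25.07
tool_pos: [0.6179, 0.1556, 0.1032]
ee_rot: [3.141, -0.0, 1.078]
wrist_force: [0.0, -0.0, 0.1]
width: 0.0611
```

Request:
{"op": "step_arm", "data": {"plan": [[[-2, 28, 0, -0.12, 65], [-4, 56, 0, -0.24, 65], [-6, 84, 0, -0.36, 65], [-8, 112, 0, -0.48, 65], [-10, 140, 0, -0.6, 65], [-12, 168, 0, -0.72, 65], [-14, 196, 0, -0.84, 65], [-15.4, 214, 0, -0.96, 65]]]}}

```text
time: 25.73
tool_pos: [0.6017, 0.3715, 0.1025]
ee_rot: [-3.141, 0.0, 0.121]
wrist_force: [0.2, 0.0, -0.0]
width: 0.0611
```

Request:
{"op": "step_arm", "data": {"plan": [[[0, 0, -20, -0.12, 65], [0, 0, -20, -0.12, 65], [0, 0, -20, -0.12, 65]]]}}

```text
time: 25.98
tool_pos: [0.6012, 0.3681, 0.0809]
ee_rot: [3.139, 0.004, 0.008]
wrist_force: [0.5, -0.1, -0.5]
width: 0.0614
```

Request:
{"op": "step_arm", "data": {"plan": [[[1.2, 0.7, -40, 0, 65], [1.2, 0.7, -68, 0, 65], [1.2, 0.7, -76, 0, 65], [1.2, 0.7, -76, 0, 20], [1.2, 0.7, -76, 0, 20], [1.2, 0.7, -76, 0, 20], [1.2, 0.7, -76, 0, 20], [1.2, 0.7, -76, 0, 20]]]}}

```text
time: 26.65
tool_pos: [0.6052, 0.3695, 0.0106]
ee_rot: [-3.141, -0.004, 0.005]
wrist_force: [0.1, -1.9, 5.8]
width: 0.031
```

Request:
{"op": "step_arm", "data": {"plan": [[[0, 0, 0, 0, 20], [0, 0, 0, 0, 20], [0, 0, 0, 0, 58], [0, 0, 0, 0, 58], [0, 0, 0, 0, 58], [0, 0, 0, 0.12, 58], [0, 0, 0, 0.24, 58], [0, 0, 0, 0.36, 58]]]}}

```text
time: 27.32
tool_pos: [0.6032, 0.3696, 0.0075]
ee_rot: [-3.141, 0.0, 0.371]
wrist_force: [-0.2, 0.3, -0.3]
width: 0.0537
```

Request:
{"op": "step_arm", "data": {"plan": [[[0, 0, 0, 0.12, 58], [0, 0, 0, 0.24, 58], [0, 0, 0, 0.36, 58], [0, 0, 0, 0.48, 58], [0, 0, 0, 0.6, 58], [0, 0, 0, 0.72, 58], [0, 0, 0, 0.84, 58], [0, 0, 0, 0.96, 58]]]}}

```text
time: 27.98
tool_pos: [0.6031, 0.3695, 0.0071]
ee_rot: [-3.141, 0.0, 1.331]
wrist_force: [0.7, 0.2, 0.1]
width: 0.0551
```

Request:
{"op": "step_arm", "data": {"plan": [[[0, 0, 0, 0.12, 58], [0, 0, 0, 0.24, 58], [0, 0, 0, 0.24, 58], [0, 0, 0, 0.24, 20], [0, 0, 0, 0.24, 20], [0, 0, 0, 0.24, 20], [0, 0, 0, 0.24, 20], [0, 0, 0, 0.24, 20]]]}}

```text
time: 28.65
tool_pos: [0.6034, 0.3694, 0.0074]
ee_rot: [-3.142, 0.0, 1.564]
wrist_force: [-0.1, 0.6, 0.0]
width: 0.0321
```

Request:
{"op": "step_arm", "data": {"plan": [[[0, 0, 0, 0, 45], [0, 0, -3, 0, 45], [0, 0, -3.5, 0, 45], [0, 0, -3.5, 0, 20], [0, 0, -3.5, 0, 20], [0, 0, -3.5, 0, 20], [0, 0, -3.5, 0, 20]]]}}

```text
time: 29.23
tool_pos: [0.6035, 0.3694, 0.004]
ee_rot: [3.142, -0.0, 1.565]
wrist_force: [0.4, 0.2, 0.1]
width: 0.0326
```

```bash
python3 - <<'E'
from h import *
s=snap('side','s1'); c=w2px(s,[.603,.3694,.01])[0].astype(int); print(c)
f=s['frame'][:,:,::-1]; x,y=c
cv2.imwrite('pics/s1b.png',np.hstack([cv2.resize(f[y-30:y+30,x-30:x+30],(400,400),interpolation=cv2.INTER_CUBIC)]))
E
```

```text
[169 287]
```

View pics/s1b.png

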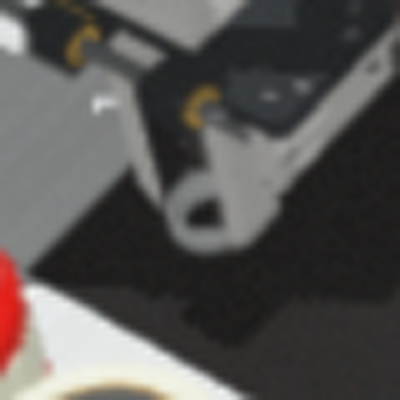

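Request:
{"op": "step_arm", "data": {"plan": [[[0, 0, 40, 0, 20], [0, -5, 80, 0, 20], [2, -40, 95, 0, 20], [4, -80, 95, 0, 20], [6, -120, 95, 0, 20], [9, -160, 95, 0, 20], [12, -200, 95, 0, 20], [13, -216, 95, 0, 20]]]}}

```text
time: 29.95
tool_pos: [0.6168, 0.1482, 0.0994]
ee_rot: [3.141, 0.003, 1.561]
wrist_force: [1.0, -0.2, -0.1]
width: 0.0328
```

Request:
{"op": "step_arm", "data": {"plan": [[[0, 0, 0, 0, 20], [0, 0, -25, 0, 20], [0, 0, -45, 0, 20], [0, 0, -45, 0, 20], [0, 0, -45, 0, 20], [0, 0, -45, 0, 20]]]}}

```text
time: 30.45
tool_pos: [0.617, 0.1544, 0.055]
ee_rot: [3.14, -0.001, 1.566]
wrist_force: [-0.1, 0.8, 0.1]
width: 0.0331
```

Request:
{"op": "step_arm", "data": {"plan": [[[0, 0, -6, 0, 20], [0, 0, -8.5, 0, 20], [0, 0, -10, 0, 20], [0, 0, -11, 0, 20], [0, 0, -11.5, 0, 20], [0, 0, -11.5, 0, 20]]]}}

```text
time: 30.95
tool_pos: [0.6166, 0.1536, 0.0436]
ee_rot: [3.141, -0.0, 1.565]
wrist_force: [-2.0, -0.0, 4.4]
width: 0.0326
```

Request:
{"op": "step_arm", "data": {"plan": [[[0, 0, 0.3, 0, 50], [0, 0, 0.3, 0, 50], [0, 0, 25, 0, 60], [0, 0, 60, 0, 60], [-15, 22, 60, -0.12, 60], [-30, 45, 60, -0.24, 60], [-45, 68, 60, -0.36, 60], [-60, 91, 60, -0.48, 60]]]}}

```text
time: 31.62
tool_pos: [0.556, 0.2449, 0.1023]
ee_rot: [3.141, -0.0, 1.078]
wrist_force: [0.5, -0.5, -1.2]
width: 0.0564
```

Request:
{"op": "step_arm", "data": {"plan": [[[-15, 22, 0, -0.12, 60], [-30, 45, 0, -0.24, 60], [-45, 68, 0, -0.36, 60], [-62, 95, 0, -0.48, 60], [-62, 95, 0, -0.6, 60], [-62, 95, 0, -0.72, 60], [-62, 95, 0, -0.84, 60], [-62, 95, 0, -0.96, 60]]]}}

```text
time: 32.28
tool_pos: [0.4943, 0.3396, 0.1019]
ee_rot: [3.141, 0.0, 0.119]
wrist_force: [0.3, 0.1, 0.3]
width: 0.0564
```

Request:
{"op": "step_arm", "data": {"plan": [[[0, 0, -20, -0.12, 60], [0, 0, -20, -0.12, 60], [0, 0, -20, -0.12, 60]]]}}

```text
time: 32.53
tool_pos: [0.4934, 0.3387, 0.0807]
ee_rot: [3.14, 0.003, 0.008]
wrist_force: [-0.8, -0.0, -0.0]
width: 0.0564
```

```bash
python3 - <<'E'
from h import *
s=snap('top','t3'); print(robot.get_obs()['tool_pos'])
cv2.imwrite('pics/t3b.png',cv2.resize(s['frame'][130:262,110:400,::-1],(800,364),interpolation=cv2.INTER_CUBIC))
for n,p in dict(cone_a=(.494,.341),cone_b=(.602,-.361),cone_c=(.493,-.342),cone_d=(.4255,-.181),cone_e=(.4355,.185)).items(): print(n,blob(s,p,.012,110))
E
```

```text
[0.49414964 0.33904694 0.08182226]Traceback (most recent call last):
  File "<stdin>", line 4, in <module>
  File "h.py", line 34, in blob
    k=min(range(1,n),key=lambda i:np.hypot(*(np.argwhere(l==i)-N).T).min() if st[i,4]>60 else 999)
ValueError: min() iterable argument is empty
```

View pics/t3b.png

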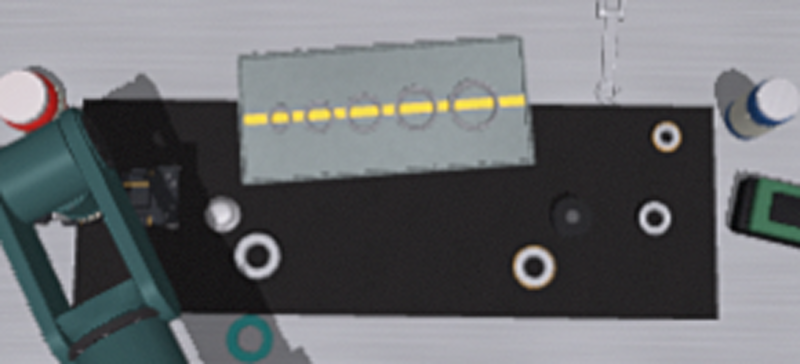

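The five cups stand in one row along the tape, at crop pixels (280,117), (319,115), (364,112), (416,107) and (473,104). The cones have not moved. Next come the cones, starting with cone_a.

Request:
{"op": "step_arm", "data": {"plan": [[[0.5, 1.5, -40, 0, 60], [0.5, 1.5, -65, 0, 60], [0.5, 1.5, -70, 0, 60], [0.5, 1.5, -70.5, 0, 60], [0.5, 1.5, -70.5, 0, 60], [0.5, 1.5, -70.5, 0, 60], [0.5, 1.5, -70.5, 0, 60]]]}}

```text
time: 33.17
tool_pos: [0.4966, 0.3418, 0.0146]
ee_rot: [-3.139, -0.004, 0.005]
wrist_force: [-0.4, -0.2, 0.9]
width: 0.0562
```

Request:
{"op": "step_arm", "data": {"plan": [[[-1, -0.5, -1, 0, 60], [-1, -0.5, -1, 0, 60], [-1, -0.5, -1, 0, 60], [-1, -0.5, -1, 0, 60]]]}}

```text
time: 33.5
tool_pos: [0.4941, 0.3404, 0.0113]
ee_rot: [-3.141, -0.0, 0.005]
wrist_force: [-1.0, -0.1, 0.1]
width: 0.0563
```

Request:
{"op": "step_arm", "data": {"plan": [[[0, 0, -0.8, 0, 60], [0, 0, -0.8, 0, 15], [0, 0, -0.8, 0, 15], [0, 0, -0.8, 0, 15], [0, 0, -0.8, 0, 15], [0, 0, -0.8, 0, 15], [0, 0, -0.8, 0, 15], [0, 0, -0.8, 0, 15]]]}}

```text
time: 34.17
tool_pos: [0.494, 0.3403, 0.0102]
ee_rot: [3.141, 0.0, 0.005]
wrist_force: [-0.2, -0.5, -0.1]
width: 0.0275
```

Request:
{"op": "step_arm", "data": {"plan": [[[0, 0, 0, 0, 50], [0, 0, 0, 0, 50], [0, 0, 0, 0, 50], [0, 0, 0, 0.12, 50], [0, 0, 0, 0.24, 50], [0, 0, 0, 0.36, 50], [0, 0, 0, 0.48, 50], [0, 0, 0, 0.6, 50]]]}}

```text
time: 34.83
tool_pos: [0.494, 0.3404, 0.0103]
ee_rot: [3.141, -0.0, 0.611]
wrist_force: [0.2, -0.2, 0.3]
width: 0.0472
```

Request:
{"op": "step_arm", "data": {"plan": [[[0, 0, 0, 0.12, 50], [0, 0, 0, 0.24, 50], [0, 0, 0, 0.36, 50], [0, 0, 0, 0.48, 50], [0, 0, 0, 0.6, 50], [0, 0, 0, 0.72, 50], [0, 0, 0, 0.84, 50], [0, 0, 0, 0.96, 50]]]}}

```text
time: 35.5
tool_pos: [0.494, 0.3404, 0.0102]
ee_rot: [3.141, -0.0, 1.571]
wrist_force: [0.1, -0.8, 0.2]
width: 0.0468
```

Request:
{"op": "step_arm", "data": {"plan": [[[0, 0, 0, 0, 50], [0, 0, 0, 0, 15], [0, 0, 0, 0, 15], [0, 0, 0, 0, 15], [0, 0, 0, 0, 15], [0, 0, 0, 0, 15]]]}}

```text
time: 36.0
tool_pos: [0.4941, 0.3404, 0.0103]
ee_rot: [3.141, -0.0, 1.564]
wrist_force: [0.2, 0.7, -0.0]
width: 0.0276
```

Request:
{"op": "step_arm", "data": {"plan": [[[0, 0, 40, 0, 15], [4, -6, 80, 0, 15], [23, -35, 90, 0, 15], [43, -65, 90, 0, 15], [63, -95, 90, 0, 15], [83, -125, 90, 0, 15], [103, -156, 90, 0, 15], [122, -186, 90, 0, 15]]]}}

```text
time: 36.67
tool_pos: [0.6167, 0.1527, 0.1002]
ee_rot: [3.141, 0.0, 1.564]
wrist_force: [0.6, 0.8, 0.5]
width: 0.0278
```

Request:
{"op": "step_arm", "data": {"plan": [[[0, 0, 0, 0, 15], [0, 0, -20, 0, 15], [0, 0, -30, 0, 15], [0, 0, -30, 0, 15], [0, 0, -30, 0, 15], [0, 0, -30, 0, 15], [0, 0, -30, 0, 15]]]}}

```text
time: 37.25
tool_pos: [0.6163, 0.1551, 0.0713]
ee_rot: [3.14, -0.0, 1.566]
wrist_force: [0.6, 0.6, 0.2]
width: 0.0279
```

Next I correct x and y by (+0.3, -1.5) and descend in stages.

Request:
{"op": "step_arm", "data": {"plan": [[[0.3, -1.5, -5, 0, 15], [0.3, -1.5, -10, 0, 15], [0.3, -1.5, -11, 0, 15], [0.3, -1.5, -11, 0, 15], [0.3, -1.5, -11, 0, 15]]]}}

```text
time: 37.67
tool_pos: [0.6161, 0.1529, 0.0589]
ee_rot: [-3.141, 0.0, 1.565]
wrist_force: [-0.5, -0.1, -0.1]
width: 0.0278
```

Request:
{"op": "step_arm", "data": {"plan": [[[0.5, 0.6, -2, 0, 15], [0.5, 0.6, -4, 0, 15], [0.5, 0.6, -5, 0, 15], [0.5, 0.6, -5, 0, 15], [0.5, 0.6, -5, 0, 15]]]}}

```text
time: 38.08
tool_pos: [0.6167, 0.1535, 0.0541]
ee_rot: [-3.141, 0.0, 1.565]
wrist_force: [0.3, 0.2, 0.3]
width: 0.0277
```

Request:
{"op": "step_arm", "data": {"plan": [[[0, 0, -1, 0, 15], [0, 0, -1.5, 0, 15], [0, 0, -2, 0, 15], [0, 0, -2, 0, 15]]]}}

```text
time: 38.42
tool_pos: [0.6169, 0.1537, 0.0524]
ee_rot: [3.141, -0.0, 1.565]
wrist_force: [0.1, 1.9, 0.6]
width: 0.0279
```

Request:
{"op": "step_arm", "data": {"plan": [[[0, 0, -0.5, 0, 15], [0, 0, -1, 0, 15], [0, 0, -1, 0, 15], [0, 0, -1, 0, 15]]]}}

```text
time: 38.75
tool_pos: [0.6169, 0.1537, 0.0515]
ee_rot: [3.141, -0.0, 1.565]
wrist_force: [-0.9, 2.0, 0.8]
width: 0.028
```

Request:
{"op": "step_arm", "data": {"plan": [[[0, 0, -0.5, 0, 15], [0, 0, -0.5, 0, 15], [0, 0, -0.5, 0, 15]]]}}

```text
time: 39.0
tool_pos: [0.6169, 0.1538, 0.0512]
ee_rot: [3.141, -0.001, 1.565]
wrist_force: [-1.7, 1.7, 3.4]
width: 0.0276
```

Request:
{"op": "step_arm", "data": {"plan": [[[0, 0, 0.3, 0, 45], [0, 0, 0.3, 0, 45], [0, 0, 8, 0, 45], [0, 0, 16, 0, 20], [0, 0, 16, 0, 20], [0, 0, 16, 0, 20], [0, 0, 16, 0, 20]]]}}

```text
time: 39.58
tool_pos: [0.6169, 0.1534, 0.067]
ee_rot: [3.141, 0.0, 1.565]
wrist_force: [-1.1, 0.0, 0.0]
width: 0.02
```

Request:
{"op": "step_arm", "data": {"plan": [[[0, 0, -5, 0, 20], [0, 0, -9, 0, 20], [0, 0, -10, 0, 20], [0, 0, -11, 0, 20], [0, 0, -11, 0, 20]]]}}

```text
time: 40.0
tool_pos: [0.6165, 0.1534, 0.0557]
ee_rot: [-3.141, 0.0, 1.565]
wrist_force: [-1.6, -1.0, 2.9]
width: 0.019
```

Request:
{"op": "step_arm", "data": {"plan": [[[0, 0, -0.7, 0, 20], [0, 0, -1.2, 0, 20], [0, 0, -1.2, 0, 20]]]}}

```text
time: 40.25
tool_pos: [0.6165, 0.1534, 0.0556]
ee_rot: [-3.141, 0.0, 1.565]
wrist_force: [-3.3, -0.9, 6.5]
width: 0.0189
```

Request:
{"op": "step_arm", "data": {"plan": [[[0, 0, 25, 0, 20], [0, 0, 50, 0, 50], [-24, 4, 50, -0.12, 84], [-48, 8, 50, -0.24, 84], [-72, 12, 50, -0.36, 84], [-96, 16, 50, -0.48, 84], [-120, 20, 50, -0.6, 84], [-144, 24, 50, -0.72, 84]]]}}

```text
time: 40.92
tool_pos: [0.4716, 0.1776, 0.104]
ee_rot: [-3.142, -0.0, 0.839]
wrist_force: [0.1, 0.4, -0.1]
width: 0.0618
```

Request:
{"op": "step_arm", "data": {"plan": [[[-24, 4, 0, -0.12, 84], [-37, 7, 0, -0.24, 84], [-37, 7, 0, -0.36, 84], [-37, 7, -20, -0.48, 84], [-37, 7, -30, -0.6, 84], [-37, 7, -40, -0.72, 84], [-37, 7, -40, -0.84, 84], [-37, 7, -40, -0.84, 84]]]}}

```text
time: 41.58
tool_pos: [0.4351, 0.1843, 0.0633]
ee_rot: [3.141, 0.002, 0.003]
wrist_force: [-0.2, 0.3, -0.6]
width: 0.079
```

Request:
{"op": "step_arm", "data": {"plan": [[[0, 0, -15, 0, 84], [0, 0, -30, 0, 84], [0, 0, -40, 0, 84], [0, 0, -44, 0, 84], [0, 0, -44, 0, 84], [0, 0, -44, 0, 84], [0, 0, -44, 0, 84]]]}}

```text
time: 42.17
tool_pos: [0.4365, 0.1847, 0.0214]
ee_rot: [-3.141, -0.002, 0.005]
wrist_force: [-0.2, 0.3, 0.6]
width: 0.079
```

Request:
{"op": "step_arm", "data": {"plan": [[[-0.5, 0.3, -2, 0, 84], [-0.5, 0.3, -4, 0, 84], [-0.5, 0.3, -4, 0, 84], [-0.5, 0.3, -4, 0, 84], [-0.5, 0.3, -4, 0, 84]]]}}

```text
time: 42.58
tool_pos: [0.4353, 0.1848, 0.0166]
ee_rot: [3.142, -0.0, 0.005]
wrist_force: [0.0, 0.8, 0.1]
width: 0.0793
```

Request:
{"op": "step_arm", "data": {"plan": [[[0, 0, -1.2, 0, 84], [0, 0, -2.2, 0, 84], [0, 0, -2.2, 0, 84], [0, 0, -2.2, 0, 50], [0, 0, -2.2, 0, 50], [0, 0, -2.2, 0, 50], [0, 0, -2.2, 0, 50], [0, 0, -2.2, 0, 50]]]}}

```text
time: 43.25
tool_pos: [0.4353, 0.1845, 0.0143]
ee_rot: [3.141, 0.0, 0.005]
wrist_force: [-0.4, -0.9, 0.1]
width: 0.0596
```

Request:
{"op": "step_arm", "data": {"plan": [[[0, 0, 0, 0, 84], [0, 0, 0, 0, 84], [0, 0, 0, 0, 84], [0, 0, 0, 0.12, 84], [0, 0, 0, 0.24, 84], [0, 0, 0, 0.36, 84], [0, 0, 0, 0.48, 84], [0, 0, 0, 0.6, 84]]]}}

```text
time: 43.92
tool_pos: [0.4353, 0.1849, 0.0144]
ee_rot: [-3.141, -0.0, 0.611]
wrist_force: [-0.0, 0.1, 1.5]
width: 0.0791
```

Request:
{"op": "step_arm", "data": {"plan": [[[0, 0, 0, 0.12, 84], [0, 0, 0, 0.24, 84], [0, 0, 0, 0.36, 84], [0, 0, 0, 0.48, 84], [0, 0, 0, 0.6, 84], [0, 0, 0, 0.72, 84], [0, 0, 0, 0.84, 84], [0, 0, 0, 0.96, 84]]]}}

```text
time: 44.58
tool_pos: [0.4353, 0.1849, 0.0144]
ee_rot: [3.141, -0.0, 1.571]
wrist_force: [0.9, 0.2, -1.1]
width: 0.079
```

Request:
{"op": "step_arm", "data": {"plan": [[[0, 0, 0, 0, 84], [0, 0, 0, 0, 50], [0, 0, 0, 0, 50], [0, 0, 0, 0, 50], [0, 0, 0, 0, 50], [0, 0, 0, 0, 50]]]}}

```text
time: 45.08
tool_pos: [0.4355, 0.1848, 0.0144]
ee_rot: [3.141, -0.0, 1.564]
wrist_force: [0.5, -0.7, -0.3]
width: 0.0596
```

Request:
{"op": "step_arm", "data": {"plan": [[[0, 0, 40, 0, 50], [4, -6, 80, 0, 50], [23, -32, 90, 0, 50], [46, -64, 90, 0, 50], [69, -97, 90, 0, 50], [92, -130, 90, 0, 50], [115, -162, 90, 0, 50], [138, -195, 90, 0, 50]]]}}

```text
time: 45.75
tool_pos: [0.5734, -0.0117, 0.1035]
ee_rot: [-3.14, -0.001, 1.564]
wrist_force: [0.3, 0.5, -1.4]
width: 0.0598
```

Request:
{"op": "step_arm", "data": {"plan": [[[22, -31, 0, 0, 50], [44, -62, 0, 0, 50], [64, -90, 0, 0, 50], [64, -90, -10, 0, 50], [64, -90, -25, 0, 50], [64, -90, -25, 0, 50], [64, -90, -25, 0, 50], [64, -90, -25, 0, 50]]]}}

```text
time: 46.42
tool_pos: [0.6369, -0.0996, 0.0793]
ee_rot: [-3.141, -0.0, 1.565]
wrist_force: [-0.7, -0.1, -2.2]
width: 0.0594
```

Request:
{"op": "step_arm", "data": {"plan": [[[0.8, -1, -8, 0, 50], [0.8, -1, -14, 0, 50], [0.8, -1, -17, 0, 50], [0.8, -1, -17, 0, 50], [0.8, -1, -17, 0, 50], [0.8, -1, -17, 0, 50]]]}}

```text
time: 46.92
tool_pos: [0.6382, -0.1012, 0.0625]
ee_rot: [3.141, 0.0, 1.565]
wrist_force: [0.6, 0.2, -1.6]
width: 0.0598
```

Request:
{"op": "step_arm", "data": {"plan": [[[-0.3, 0.3, -2, 0, 50], [-0.3, 0.3, -4, 0, 50], [-0.3, 0.3, -5, 0, 50], [-0.3, 0.3, -5, 0, 50], [-0.3, 0.3, -5, 0, 50]]]}}

```text
time: 47.33
tool_pos: [0.6377, -0.1009, 0.0571]
ee_rot: [-3.141, -0.0, 1.565]
wrist_force: [1.0, -0.2, -1.8]
width: 0.0596
```

Request:
{"op": "step_arm", "data": {"plan": [[[0, 0, -1, 0, 50], [0, 0, -2, 0, 50], [0, 0, -2, 0, 50], [0, 0, -2, 0, 50]]]}}

```text
time: 47.67
tool_pos: [0.6378, -0.101, 0.0553]
ee_rot: [3.142, 0.0, 1.565]
wrist_force: [-0.3, -0.1, -1.6]
width: 0.0597
```

Request:
{"op": "step_arm", "data": {"plan": [[[0, 0, -0.5, 0, 50], [0, 0, -1, 0, 50], [0, 0, -1, 0, 50]]]}}

```text
time: 47.92
tool_pos: [0.6378, -0.101, 0.0551]
ee_rot: [3.141, 0.0, 1.565]
wrist_force: [-3.1, 0.6, 2.1]
width: 0.0595
```

Request:
{"op": "step_arm", "data": {"plan": [[[0, 0, 0.3, 0, 78], [0, 0, 0.3, 0, 78], [0, 0, 10, 0, 78], [0, 0, 16, 0, 45], [0, 0, 16, 0, 45], [0, 0, 16, 0, 45], [0, 0, 16, 0, 45], [0, 0, 16, 0, 45]]]}}

```text
time: 48.58
tool_pos: [0.6376, -0.1009, 0.0701]
ee_rot: [-3.141, -0.0, 1.565]
wrist_force: [-0.3, -0.1, -0.0]
width: 0.044
```

Request:
{"op": "step_arm", "data": {"plan": [[[0, 0, -5, 0, 45], [0, 0, -9, 0, 45], [0, 0, -10.5, 0, 45], [0, 0, -11.5, 0, 45], [0, 0, -12, 0, 45], [0, 0, -12.5, 0, 45], [0, 0, -12.5, 0, 45]]]}}

```text
time: 49.17
tool_pos: [0.6374, -0.1008, 0.0593]
ee_rot: [-3.141, 0.0, 1.565]
wrist_force: [-3.2, 0.0, 7.3]
width: 0.0427
```

Request:
{"op": "step_arm", "data": {"plan": [[[0, 0, 25, 0, 45], [0, 0, 50, 0, 50], [-24, -9, 50, 0.12, 76], [-48, -18, 50, 0.24, 76], [-72, -27, 50, 0.36, 76], [-96, -36, 50, 0.48, 76], [-120, -45, 50, 0.6, 76], [-144, -54, 50, 0.72, 76]]]}}

```text
time: 49.83
tool_pos: [0.4923, -0.155, 0.1071]
ee_rot: [-3.141, -0.001, 2.291]
wrist_force: [0.8, -0.5, 0.7]
width: 0.0712
```

Request:
{"op": "step_arm", "data": {"plan": [[[-24, -9, 0, 0.12, 76], [-48, -18, 0, 0.24, 76], [-68, -26, 0, 0.36, 76], [-68, -26, -10, 0.48, 76], [-68, -26, -20, 0.6, 76], [-68, -26, -30, 0.72, 76], [-68, -26, -40, 0.84, 76], [-68, -26, -40, 0.85, 76]]]}}

```text
time: 50.5
tool_pos: [0.424, -0.18, 0.0652]
ee_rot: [3.139, -0.004, 3.137]
wrist_force: [-0.7, 0.3, -0.0]
width: 0.0717
```

Request:
{"op": "step_arm", "data": {"plan": [[[0, 0, 0, 0, 76], [0, 0, 0, 0, 76]]]}}

```text
time: 50.67
tool_pos: [0.426, -0.181, 0.0681]
ee_rot: [-3.142, 0.0, 3.132]
wrist_force: [0.8, -0.5, 0.1]
width: 0.0715
```

```bash
python3 - <<'E'
from h import *
s=snap('top','t4'); o=robot.get_obs();print(o['tool_pos'],o['ee_rot'])
for n,p in dict(cone_b=(.602,-.361),cone_c=(.493,-.342)).items(): print(n,blob(s,p,.012,110))
cv2.imwrite('pics/t4b.png',cv2.resize(s['frame'][130:262,110:400,::-1],(800,364),interpolation=cv2.INTER_CUBIC))
E
```

```text
[ 0.42619781 -0.18111349  0.06843769] [-3.14117348e+00  9.60122403e-04  3.13288852e+00]
cone_b [ 0.6029 -0.3595 39.5708 37.9079]
cone_c [ 0.4929 -0.342  43.7288 42.5262]
```

View pics/t4b.png

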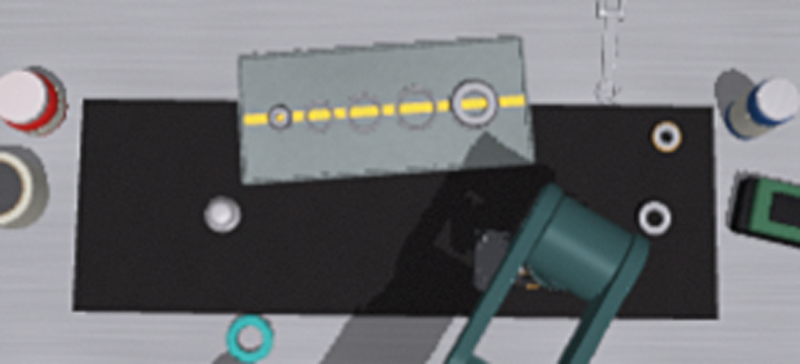

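Cones a and e sit in their cups at (280,117) and (473,104). Cones b and c are still in place. Now down onto cone_d.

Request:
{"op": "step_arm", "data": {"plan": [[[0, 0, -25, 0, 76], [0, 0, -45, 0, 76], [0, 0, -50, 0, 76], [0, 0, -53, 0, 76], [0, 0, -53, 0, 76], [0, 0, -53, 0, 76], [0, 0, -53, 0, 76], [0, 0, -53, 0, 76]]]}}

```text
time: 51.38
tool_pos: [0.4266, -0.1814, 0.016]
ee_rot: [-3.141, 0.002, 3.135]
wrist_force: [0.6, -0.1, -0.9]
width: 0.0713
```

Request:
{"op": "step_arm", "data": {"plan": [[[0, 0, -1.5, 0, 76], [0, 0, -2, 0, 76], [0, 0, -2, 0, 76], [0, 0, -2, 0, 76]]]}}

```text
time: 51.72
tool_pos: [0.4258, -0.1809, 0.0128]
ee_rot: [3.142, 0.0, 3.135]
wrist_force: [-0.0, -0.3, -0.4]
width: 0.0718
```

Request:
{"op": "step_arm", "data": {"plan": [[[0, 0, 0, 0, 40], [0, 0, 0, 0, 40], [0, 0, 0, 0, 40], [0, 0, 0, 0, 40], [0, 0, 0, 0, 40], [0, 0, 0, 0, 72], [0, 0, 0, 0, 72], [0, 0, 0, 0, 72]]]}}

```text
time: 52.38
tool_pos: [0.4258, -0.1808, 0.0128]
ee_rot: [3.141, 0.0, 3.135]
wrist_force: [-0.2, 0.1, 0.3]
width: 0.0667
```

Request:
{"op": "step_arm", "data": {"plan": [[[0, 0, 0, -0.12, 72], [0, 0, 0, -0.24, 72], [0, 0, 0, -0.36, 72], [0, 0, 0, -0.48, 72], [0, 0, 0, -0.6, 72], [0, 0, 0, -0.72, 72], [0, 0, 0, -0.84, 72], [0, 0, 0, -0.96, 72]]]}}

```text
time: 53.05
tool_pos: [0.4258, -0.1808, 0.0128]
ee_rot: [3.141, -0.0, 2.169]
wrist_force: [-0.5, 0.1, 0.7]
width: 0.0679
```

Request:
{"op": "step_arm", "data": {"plan": [[[0, 0, 0, -0.12, 72], [0, 0, 0, -0.24, 72], [0, 0, 0, -0.36, 72], [0, 0, 0, -0.48, 72], [0, 0, 0, -0.6, 72], [0, 0, 0, -0.61, 72], [0, 0, 0, -0.61, 72]]]}}

```text
time: 53.63
tool_pos: [0.4257, -0.1809, 0.0128]
ee_rot: [3.142, -0.0, 1.567]
wrist_force: [-0.2, 0.4, -0.7]
width: 0.0674
```

Request:
{"op": "step_arm", "data": {"plan": [[[0, 0, 0, 0, 40], [0, 0, 0, 0, 40], [0, 0, 0, 0, 40], [0, 0, 0, 0, 40], [0, 0, 0, 0, 40], [0, 0, 0, 0, 40]]]}}

```text
time: 54.13
tool_pos: [0.4259, -0.181, 0.0128]
ee_rot: [3.141, 0.0, 1.565]
wrist_force: [1.0, -0.8, 0.6]
width: 0.0521
```

Request:
{"op": "step_arm", "data": {"plan": [[[0, 0, 40, 0, 40], [4, 3, 80, 0, 40], [28, 21, 90, 0, 40], [58, 44, 90, 0, 40], [88, 67, 90, 0, 40], [118, 90, 90, 0, 40], [148, 113, 90, 0, 40], [178, 136, 90, 0, 40]]]}}

```text
time: 54.8
tool_pos: [0.6046, -0.0436, 0.1022]
ee_rot: [-3.14, 0.0, 1.565]
wrist_force: [1.1, -0.2, -0.6]
width: 0.0518
```

Request:
{"op": "step_arm", "data": {"plan": [[[28, 20, 0, 0, 40], [28, 20, 0, 0, 40], [28, 20, -20, 0, 40], [28, 20, -28, 0, 40], [28, 20, -28, 0, 40], [28, 20, -28, 0, 40], [28, 20, -28, 0, 40]]]}}

```text
time: 55.38
tool_pos: [0.6316, -0.0255, 0.0754]
ee_rot: [3.141, 0.0, 1.564]
wrist_force: [0.9, -0.4, -1.9]
width: 0.0518
```

Request:
{"op": "step_arm", "data": {"plan": [[[0.3, 0.5, -8, 0, 40], [0.3, 0.5, -13, 0, 40], [0.3, 0.5, -16, 0, 40], [0.3, 0.5, -16, 0, 40], [0.3, 0.5, -16, 0, 40], [0.3, 0.5, -16, 0, 40]]]}}

```text
time: 55.88
tool_pos: [0.6322, -0.0245, 0.059]
ee_rot: [3.141, 0.0, 1.565]
wrist_force: [0.1, 0.3, -1.7]
width: 0.0518
```

Request:
{"op": "step_arm", "data": {"plan": [[[-0.3, -0.3, -2, 0, 40], [-0.3, -0.3, -4, 0, 40], [-0.3, -0.3, -4.5, 0, 40], [-0.3, -0.3, -4.5, 0, 40], [-0.3, -0.3, -4.5, 0, 40]]]}}

```text
time: 56.3
tool_pos: [0.6318, -0.0247, 0.0543]
ee_rot: [3.142, -0.0, 1.565]
wrist_force: [0.9, -0.0, -1.4]
width: 0.0517
```

Request:
{"op": "step_arm", "data": {"plan": [[[0, 0, -0.5, 0, 40], [0, 0, -1, 0, 40], [0, 0, -1.5, 0, 40], [0, 0, -1.5, 0, 40]]]}}

```text
time: 56.63
tool_pos: [0.632, -0.0247, 0.0537]
ee_rot: [3.141, 0.0, 1.565]
wrist_force: [-1.3, 0.3, 2.6]
width: 0.052
```

Request:
{"op": "step_arm", "data": {"plan": [[[0, 0, 0.3, 0, 70], [0, 0, 0.3, 0, 70], [0, 0, 10, 0, 70], [0, 0, 16, 0, 38], [0, 0, 16, 0, 38], [0, 0, 16, 0, 38], [0, 0, 16, 0, 38], [0, 0, 16, 0, 38]]]}}

```text
time: 57.3
tool_pos: [0.6316, -0.0247, 0.0685]
ee_rot: [-3.141, -0.0, 1.565]
wrist_force: [-0.6, 0.1, 0.1]
width: 0.0374
```

Request:
{"op": "step_arm", "data": {"plan": [[[0, 0, -5, 0, 38], [0, 0, -9, 0, 38], [0, 0, -10.5, 0, 38], [0, 0, -11.5, 0, 38], [0, 0, -12, 0, 38], [0, 0, -12.5, 0, 38], [0, 0, -12.5, 0, 38]]]}}

```text
time: 57.88
tool_pos: [0.6315, -0.0247, 0.058]
ee_rot: [-3.141, 0.0, 1.565]
wrist_force: [-2.8, 0.8, 8.3]
width: 0.0357
```

Request:
{"op": "step_arm", "data": {"plan": [[[0, 0, 25, 0, 38], [0, 0, 48, 0, 50], [-12, -27, 50, -0.12, 66], [-24, -54, 50, -0.24, 66], [-36, -81, 50, -0.36, 66], [-48, -108, 50, -0.48, 66], [-60, -135, 50, -0.6, 66], [-72, -162, 50, -0.72, 66]]]}}

```text
time: 58.55
tool_pos: [0.5588, -0.1877, 0.1057]
ee_rot: [-3.141, 0.0, 0.839]
wrist_force: [0.3, 0.1, 0.1]
width: 0.0618
```

Request:
{"op": "step_arm", "data": {"plan": [[[-12, -27, 0, -0.12, 66], [-24, -54, 0, -0.24, 66], [-36, -81, 0, -0.36, 66], [-48, -108, 0, -0.48, 66], [-60, -135, 0, -0.6, 66], [-67, -156, 0, -0.72, 66], [-67, -156, -20, -0.84, 66], [-67, -156, -40, -0.84, 66]]]}}

```text
time: 59.22
tool_pos: [0.4928, -0.3451, 0.067]
ee_rot: [3.139, -0.003, -0.002]
wrist_force: [0.3, -1.1, -0.5]
width: 0.0623
```

Request:
{"op": "step_arm", "data": {"plan": [[[0, 0, -10, 0, 66], [0, 0, -20, 0, 66], [0, 0, -30, 0, 66], [0, 0, -30, 0, 66], [0, 0, -30, 0, 66], [0, 0, -30, 0, 66]]]}}

```text
time: 59.72
tool_pos: [0.4935, -0.3429, 0.0372]
ee_rot: [3.14, -0.001, 0.005]
wrist_force: [-0.2, -0.1, -0.1]
width: 0.0621
```

Request:
{"op": "step_arm", "data": {"plan": [[[0, 0.5, -10, 0, 66], [0, 0.5, -18, 0, 66], [0, 0.5, -22, 0, 66], [0, 0.5, -24, 0, 66], [0, 0.5, -24, 0, 66], [0, 0.5, -24, 0, 66], [0, 0.5, -24, 0, 66], [0, 0.5, -24, 0, 66]]]}}

```text
time: 60.38
tool_pos: [0.493, -0.3425, 0.0127]
ee_rot: [3.141, -0.001, 0.005]
wrist_force: [0.1, 0.0, -0.2]
width: 0.0623
```

Request:
{"op": "step_arm", "data": {"plan": [[[0, 0, -1, 0, 66], [0, 0, -1, 0, 66], [0, 0, -1, 0, 66], [0, 0, -1, 0, 30], [0, 0, -1, 0, 30], [0, 0, -1, 0, 30], [0, 0, -1, 0, 30], [0, 0, -1, 0, 30]]]}}

```text
time: 61.05
tool_pos: [0.4928, -0.3423, 0.0114]
ee_rot: [3.141, -0.0, 0.005]
wrist_force: [-0.4, -0.2, 0.3]
width: 0.0439
```

Request:
{"op": "step_arm", "data": {"plan": [[[0, 0, 0, 0, 66], [0, 0, 0, 0, 66], [0, 0, 0, 0, 66], [0, 0, 0, 0.12, 66], [0, 0, 0, 0.24, 66], [0, 0, 0, 0.36, 66], [0, 0, 0, 0.48, 66], [0, 0, 0, 0.6, 66]]]}}

```text
time: 61.72
tool_pos: [0.4928, -0.3422, 0.0113]
ee_rot: [-3.142, -0.0, 0.611]
wrist_force: [-0.6, -0.4, 1.2]
width: 0.0619
```

Request:
{"op": "step_arm", "data": {"plan": [[[0, 0, 0, 0.12, 66], [0, 0, 0, 0.24, 66], [0, 0, 0, 0.36, 66], [0, 0, 0, 0.48, 66], [0, 0, 0, 0.6, 66], [0, 0, 0, 0.72, 66], [0, 0, 0, 0.84, 66], [0, 0, 0, 0.96, 66]]]}}

```text
time: 62.38
tool_pos: [0.4928, -0.3422, 0.0113]
ee_rot: [3.142, -0.0, 1.571]
wrist_force: [0.6, -0.4, 0.5]
width: 0.0619
```

Request:
{"op": "step_arm", "data": {"plan": [[[0, 0, 0, 0, 66], [0, 0, 0, 0, 30], [0, 0, 0, 0, 30], [0, 0, 0, 0, 30], [0, 0, 0, 0, 30], [0, 0, 0, 0, 30]]]}}

```text
time: 62.88
tool_pos: [0.4929, -0.3422, 0.0113]
ee_rot: [3.141, 0.0, 1.564]
wrist_force: [1.0, -0.3, 1.1]
width: 0.0439
```

Request:
{"op": "step_arm", "data": {"plan": [[[0, 0, 40, 0, 30], [4, 10, 80, 0, 30], [16, 46, 90, 0, 30], [28, 82, 90, 0, 30], [40, 118, 90, 0, 30], [52, 154, 90, 0, 30], [65, 190, 90, 0, 30], [78, 226, 90, 0, 30]]]}}

```text
time: 63.55
tool_pos: [0.5708, -0.1145, 0.1012]
ee_rot: [-3.141, 0.0, 1.564]
wrist_force: [0.8, -0.3, -1.4]
width: 0.0439
```

Request:
{"op": "step_arm", "data": {"plan": [[[12, 36, 0, 0, 30], [24, 72, 0, 0, 30], [36, 108, 0, 0, 30], [54.5, 159, 0, 0, 30], [54.5, 159, 0, 0, 30], [54.5, 159, -20, 0, 30], [54.5, 159, -28, 0, 30], [54.5, 159, -28, 0, 30]]]}}

```text
time: 64.22
tool_pos: [0.6228, 0.0426, 0.0697]
ee_rot: [-3.135, 0.0, 1.565]
wrist_force: [0.5, 0.2, -2.0]
width: 0.0441
```

Request:
{"op": "step_arm", "data": {"plan": [[[0, 0, 0, 0, 30], [0, 0, 0, 0, 30], [0, 0, 0, 0, 30]]]}}

```text
time: 64.47
tool_pos: [0.6257, 0.0418, 0.0743]
ee_rot: [3.14, 0.0, 1.563]
wrist_force: [1.0, -0.6, 0.3]
width: 0.0434
```

Request:
{"op": "step_arm", "data": {"plan": [[[-0.2, 0.8, -8, 0, 30], [-0.2, 0.8, -13, 0, 30], [-0.2, 0.8, -16, 0, 30], [-0.2, 0.8, -16.5, 0, 30], [-0.2, 0.8, -16.5, 0, 30], [-0.2, 0.8, -16.5, 0, 30]]]}}

```text
time: 64.97
tool_pos: [0.625, 0.0436, 0.0567]
ee_rot: [-3.141, -0.0, 1.565]
wrist_force: [0.4, -0.4, -0.4]
width: 0.044
```

Request:
{"op": "step_arm", "data": {"plan": [[[0.4, -0.5, -1, 0, 30], [0.4, -0.5, -2.5, 0, 30], [0.4, -0.5, -3.5, 0, 30], [0.4, -0.5, -3.5, 0, 30], [0.4, -0.5, -3.5, 0, 30]]]}}

```text
time: 65.38
tool_pos: [0.6255, 0.0432, 0.0533]
ee_rot: [3.142, -0.0, 1.565]
wrist_force: [0.7, 0.2, -1.1]
width: 0.0436
```

Request:
{"op": "step_arm", "data": {"plan": [[[0, 0, -0.5, 0, 30], [0, 0, -1, 0, 30], [0, 0, -1.5, 0, 30], [0, 0, -1.5, 0, 30]]]}}

```text
time: 65.72
tool_pos: [0.6255, 0.0434, 0.0522]
ee_rot: [3.141, -0.001, 1.565]
wrist_force: [-0.4, 1.2, 1.2]
width: 0.0437
```

Request:
{"op": "step_arm", "data": {"plan": [[[0, 0, -0.5, 0, 30], [0, 0, -0.5, 0, 30], [0, 0, -0.2, 0, 60], [0, 0, -0.2, 0, 60], [0, 0, 10, 0, 60], [0, 0, 16, 0, 31], [0, 0, 16, 0, 31], [0, 0, 16, 0, 31]]]}}

```text
time: 66.38
tool_pos: [0.6262, 0.0429, 0.0689]
ee_rot: [3.139, 0.0, 1.565]
wrist_force: [0.3, 0.6, -0.1]
width: 0.0396
```

Request:
{"op": "step_arm", "data": {"plan": [[[0, 0, 0, 0, 31], [0, 0, -5, 0, 31], [0, 0, -9, 0, 31], [0, 0, -10.5, 0, 31], [0, 0, -11.5, 0, 31], [0, 0, -12, 0, 31], [0, 0, -12.5, 0, 31], [0, 0, -12.5, 0, 31]]]}}

```text
time: 67.05
tool_pos: [0.625, 0.043, 0.0564]
ee_rot: [-3.141, 0.0, 1.565]
wrist_force: [-2.9, 0.6, 5.7]
width: 0.0288
```

Request:
{"op": "step_arm", "data": {"plan": [[[0, 0, 25, 0, 31], [0, 0, 48, 0, 50], [-1, -35, 50, 0, 56], [-2, -70, 50, 0, 56], [-4, -110, 50, 0, 56], [-7, -150, 50, 0, 56], [-10, -190, 50, 0, 56], [-12, -230, 50, 0, 56]]]}}

```text
time: 67.72
tool_pos: [0.6128, -0.1885, 0.1048]
ee_rot: [-3.141, -0.0, 1.565]
wrist_force: [0.7, 0.8, 0.0]
width: 0.0529
```

```bash
python3 - <<'E'
from h import *
s=snap('top','t5')
for t in (80,95,110,130,150): print(blob(s,(.602,-.36),.014,t))
print(robot.get_obs()['tool_pos'])
E
```

```text
[ 0.6026 -0.3591 42.2114 40.3287]
[ 0.6025 -0.3593 40.8934 39.1492]
[ 0.6025 -0.3595 39.6233 38.0211]
[ 0.6024 -0.3595 37.9674 36.4372]
[ 0.6023 -0.3594 36.4878 34.8019]
[ 0.61186818 -0.19729151  0.10455175]
```

Request:
{"op": "step_arm", "data": {"plan": [[[-3, -40, 0, 0, 60], [-6, -80, 0, 0, 60], [-9, -120, 0, 0, 60], [-10.5, -155, -10, 0, 60], [-10.5, -172, -30, 0, 60], [-10.5, -172, -60, 0, 60], [-10.5, -172, -70, 0, 60], [-10.5, -172, -70, 0, 60]]]}}

```text
time: 68.43
tool_pos: [0.6002, -0.3568, 0.0297]
ee_rot: [-3.134, -0.006, 1.564]
wrist_force: [-0.0, 0.0, -0.1]
width: 0.0565
```

Request:
{"op": "step_arm", "data": {"plan": [[[0, 0, 0, 0, 60], [0, 0, 0, 0, 60], [0, 0, 0, 0, 60], [0, 0, 0, 0, 60]]]}}

```text
time: 68.77
tool_pos: [0.6043, -0.3589, 0.0378]
ee_rot: [3.138, 0.002, 1.566]
wrist_force: [0.2, -0.6, 0.4]
width: 0.0564
```

Request:
{"op": "step_arm", "data": {"plan": [[[-1.5, -0.6, -10, 0, 60], [-1.5, -0.6, -18, 0, 60], [-1.5, -0.6, -22, 0, 60], [-1.5, -0.6, -24, 0, 60], [-1.5, -0.6, -24, 0, 60], [-1.5, -0.6, -24, 0, 60], [-1.5, -0.6, -24, 0, 60], [-1.5, -0.6, -24, 0, 60]]]}}

```text
time: 69.43
tool_pos: [0.6018, -0.3597, 0.0118]
ee_rot: [3.141, 0.001, 1.565]
wrist_force: [0.1, -0.7, -0.2]
width: 0.0562
```

Request:
{"op": "step_arm", "data": {"plan": [[[0, 0, 0, 0, 60], [0, 0, 0, 0, 60], [0, 0, 0, 0, 60]]]}}

```text
time: 69.68
tool_pos: [0.6016, -0.3596, 0.0115]
ee_rot: [3.141, 0.0, 1.565]
wrist_force: [0.6, -0.3, -1.2]
width: 0.0567
```

Request:
{"op": "step_arm", "data": {"plan": [[[0, 0, -0.6, 0, 60], [0, 0, -0.6, 0, 60], [0, 0, -0.6, 0, 20], [0, 0, -0.6, 0, 20], [0, 0, -0.6, 0, 20], [0, 0, -0.6, 0, 20], [0, 0, -0.6, 0, 20], [0, 0, -0.6, 0, 20]]]}}

```text
time: 70.35
tool_pos: [0.6015, -0.3595, 0.0107]
ee_rot: [3.141, 0.0, 1.565]
wrist_force: [0.7, -0.1, -1.2]
width: 0.0356
```

Request:
{"op": "step_arm", "data": {"plan": [[[0, 0, 40, 0, 20], [0, 8, 80, 0, 20], [2, 44, 95, 0, 20], [4, 82, 95, 0, 20], [6, 120, 95, 0, 20], [8, 160, 95, 0, 20], [10, 200, 95, 0, 20], [12, 240, 95, 0, 20]]]}}

```text
time: 71.02
tool_pos: [0.6131, -0.1178, 0.1057]
ee_rot: [-3.142, -0.0, 1.564]
wrist_force: [0.7, 0.1, -0.1]
width: 0.0356
```

Request:
{"op": "step_arm", "data": {"plan": [[[2, 40, 0, 0, 20], [4, 80, 0, 0, 20], [5, 120, 0, 0, 20], [6, 160, 0, 0, 20], [6.5, 200, 0, 0, 20], [7, 221, 0, 0, 20], [7, 221, 0, 0, 20], [7, 221, -20, 0, 20]]]}}

```text
time: 71.68
tool_pos: [0.6233, 0.1032, 0.0903]
ee_rot: [3.132, -0.0, 1.568]
wrist_force: [1.5, -0.5, 0.9]
width: 0.0356
```

Request:
{"op": "step_arm", "data": {"plan": [[[0, 0, -10, 0, 20], [0, 0, -12, 0, 20], [0, 0, -12, 0, 20], [0, 0, -12, 0, 20], [0, 0, -12, 0, 20]]]}}

```text
time: 72.1
tool_pos: [0.6211, 0.1008, 0.0746]
ee_rot: [3.14, -0.0, 1.564]
wrist_force: [-0.3, -0.1, -0.6]
width: 0.0358
```

Request:
{"op": "step_arm", "data": {"plan": [[[-0.8, 1.7, -8, 0, 20], [-0.8, 1.7, -12, 0, 20], [-0.8, 1.7, -15.5, 0, 20], [-0.8, 1.7, -16.5, 0, 20], [-0.8, 1.7, -16.5, 0, 20], [-0.8, 1.7, -16.5, 0, 20]]]}}

```text
time: 72.6
tool_pos: [0.6196, 0.1032, 0.0571]
ee_rot: [-3.141, 0.0, 1.565]
wrist_force: [0.7, 0.3, -1.2]
width: 0.0357
```

Request:
{"op": "step_arm", "data": {"plan": [[[0.5, -0.4, -1, 0, 20], [0.5, -0.4, -2.5, 0, 20], [0.5, -0.4, -4, 0, 20], [0.5, -0.4, -4, 0, 20], [0.5, -0.4, -4, 0, 20]]]}}

```text
time: 73.02
tool_pos: [0.6201, 0.1027, 0.0531]
ee_rot: [-3.142, 0.0, 1.565]
wrist_force: [0.3, 0.9, -0.4]
width: 0.036
```

Request:
{"op": "step_arm", "data": {"plan": [[[0, 0, -0.5, 0, 20], [0, 0, -1, 0, 20], [0, 0, -1.5, 0, 20], [0, 0, -1.5, 0, 20]]]}}

```text
time: 73.35
tool_pos: [0.6202, 0.1028, 0.0517]
ee_rot: [3.141, -0.0, 1.565]
wrist_force: [0.0, 0.5, -0.1]
width: 0.0355
```

Request:
{"op": "step_arm", "data": {"plan": [[[0, 0, -0.7, 0, 20], [0, 0, -0.7, 0, 20], [0, 0, -0.3, 0, 52], [0, 0, -0.3, 0, 52], [0, 0, 10, 0, 52], [0, 0, 16, 0, 24], [0, 0, 16, 0, 24], [0, 0, 16, 0, 24]]]}}

```text
time: 74.02
tool_pos: [0.621, 0.1028, 0.0691]
ee_rot: [3.139, -0.0, 1.565]
wrist_force: [0.9, -1.0, -0.1]
width: 0.0319
```

Request:
{"op": "step_arm", "data": {"plan": [[[0, 0, 0, 0, 24], [0, 0, -5, 0, 24], [0, 0, -9, 0, 24], [0, 0, -10.5, 0, 24], [0, 0, -11.5, 0, 24], [0, 0, -12, 0, 24], [0, 0, -12.5, 0, 24], [0, 0, -12.5, 0, 24]]]}}

```text
time: 74.68
tool_pos: [0.6195, 0.1027, 0.0559]
ee_rot: [-3.14, 0.0, 1.565]
wrist_force: [-4.2, 0.4, 4.7]
width: 0.0225
```

Request:
{"op": "step_arm", "data": {"plan": [[[0, 0, 40, 0, 30], [0, 0, 80, 0, 30], [-30, 0, 105, 0, 30], [-65, 10, 120, 0, 30], [-100, 30, 130, 0, 30], [-135, 50, 140, 0, 30], [-170, 70, 150, 0, 30], [-205, 90, 160, 0, 30]]]}}

```text
time: 75.35
tool_pos: [0.4136, 0.1933, 0.2154]
ee_rot: [3.141, -0.0, 1.564]
wrist_force: [0.7, -0.2, 0.6]
width: 0.028
```

Request:
{"op": "step_arm", "data": {"plan": [[[-20, 40, 0, 0, 30], [-40, 80, 0, 0, 30], [-60, 115, 0, 0, 30], [-80, 150, 0, 0, 30], [-80, 150, 0, 0, 30], [-80, 150, 0, 0, 30]]]}}

```text
time: 75.85
tool_pos: [0.3339, 0.3444, 0.2148]
ee_rot: [3.142, 0.0, 1.57]
wrist_force: [0.0, -0.2, 0.3]
width: 0.0284
```

```bash
python3 - <<'E'
from h import *
s=snap('top','t6'); d=snap('side','s6')
C=dict(a=(.6165,.1536),b=(.6201,.1027),c=(.6255,.0429),d=(.6318,-.0248),e=(.6376,-.1008))
a=np.hstack([cv2.resize(rect(s,.056,.54,.72,-.16,.2,.0005),(720,360))])
b=cv2.resize(d['frame'][150:260,170:300,::-1],(720,609))[:240*2]
cv2.imwrite('pics/f.png',a); cv2.imwrite('pics/fs.png',cv2.resize(d['frame'][145:255,170:310,::-1],(763,600),interpolation=cv2.INTER_CUBIC))
# bore (dark) centre of each cone at top plane; and offset from tape in shelf frame
R=np.array([[.9966,-.0829],[.0829,.9966]])  # columns: shelf x,y
for n,p in C.items():
    v=(np.array(p)-[.6278,.0188]); print(n,'shelf x,y mm',(R.T@v*1000).round(1))
E
```

```text
a shelf x,y mm [-1.000e-01  1.353e+02]
b shelf x,y mm [-0.7 84.3]
c shelf x,y mm [-0.3 24.2]
d shelf x,y mm [  0.4 -43.8]
e shelf x,y mm [-1.0e-01 -1.2e+02]
```

View pics/f.png

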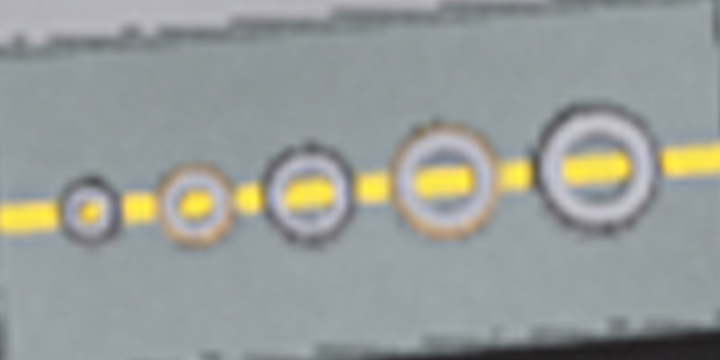

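View pics/fs.png

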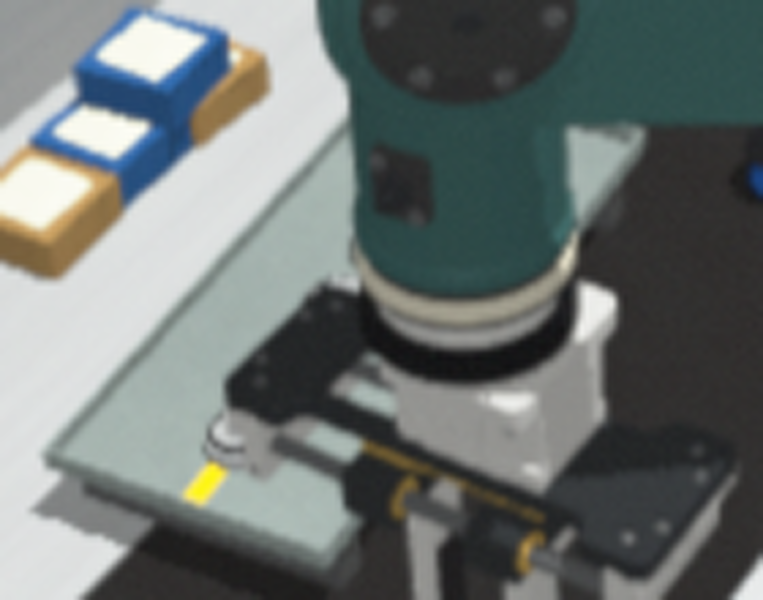

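The top view shows all five sets on the tape, smallest to largest from left to right, with their cones concentric in the cups. The arm blocks the side view, but the press checks already gave the cone heights. I'm handing in.

```bash
python3 -c "
from bench import robot
print(robot.close_job())"
```

```text
the job is handed in; nothing more can be done
None
```

All five bearing sets (a to e) are made up and stand on the shelf in one row on the yellow tape, smallest at the left. I handed the job in after about 76 s of robot time. All five cones were there, so no cup stayed behind.

**How it was done:** I centred each cup with two squeezes at right angles and placed it on the tape. Then I lowered each cone into its cup until it touched, released it, and pressed it down with 5 to 8 N.

**Last checks:**
- **Seating:** the press heights put every cone 0.8 to 1.1 mm above its cup's underside, inside the 0.5 to 1.5 mm you gave for a seated cone.
- **Row:** by the arm's readings, the centres are within 1 mm of the tape line. The gaps between neighbouring cups are about 13 to 14 mm.
- **Picture:** the final top view shows each cone concentric in its own cup, in the right order. The pictures I took along the way showed none of the other things on the bench moved, but I did not measure them at the end.

**Not fully checked:**
- **Side view:** the arm blocked the last side picture, so level seating rests on the press heights and the top view.
- **cone_b:** I gripped it only once, and centred it the other way from the camera image, because the spray can was too close for the second squeeze.
- **cup_e:** its first squeeze may not have closed fully, but its cone still seated normally.
- **Knock:** I saw no sign of any part being knocked aside during the run.

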